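Load the alloy tester, probe the bars and scan the job ticket

TASK

Load every brass sample bar flat into its own nest of the tester and push a contact probe from the rack fully home into the hole in the top of each loaded bar; a probe that is not needed stays in the rack. Only when all bars are loaded and probed, log the job: take the scanner, hold it steady for two seconds square to the job ticket with its window about 10 cm from the middle of the bar code, without ever touching the ticket or its stand with the scanner, then put it back nose down in its cradle and return all probes fully home to the rack, leaving the bars lying in their nests. Leave the other things on the bench where they are.

Things in the scene. Friction and masses are not known exactly. Their poses are not given: they have to be found in the camera images.
- bar0: brass sample bar (three alike; two or three are present), a block 40 x 70 x 42 mm (its x, y, z), 0.6 kg, lying free on the job sheet near the robot at the start. Origin: centre of the underside, z up, y along its length. In the middle of the top is a round vertical drilled hole, 10 mm across and 32 mm deep, with a slightly broken edge. It is the same after a half turn.
- bar1: brass sample bar (three alike; two or three are present), a block 40 x 70 x 42 mm (its x, y, z), 0.6 kg, lying free on the job sheet near the robot at the start. Origin: centre of the underside, z up, y along its length. In the middle of the top is a round vertical drilled hole, 10 mm across and 32 mm deep, with a slightly broken edge. It is the same after a half turn.
- bar2: brass sample bar (three alike; two or three are present), a block 40 x 70 x 42 mm (its x, y, z), 0.6 kg, lying free on the job sheet near the robot at the start. Origin: centre of the underside, z up, y along its length. In the middle of the top is a round vertical drilled hole, 10 mm across and 32 mm deep, with a slightly broken edge. It is the same after a half turn.
- probe0: cordless contact probe (three alike), standing upright in the wooden rack at the start: a steel pin 8 mm across and 26 mm long with a tapered tip, below a round black handle 22 mm across and 80 mm long; 106 mm in all, 60 g. Origin: the tip of the pin, z up along the probe. Fully home in a bar or in the rack its handle's shoulder rests on the top face, so the tip is 26 mm below that face.
- probe1: cordless contact probe (three alike), standing upright in the wooden rack at the start: a steel pin 8 mm across and 26 mm long with a tapered tip, below a round black handle 22 mm across and 80 mm long; 106 mm in all, 60 g. Origin: the tip of the pin, z up along the probe. Fully home in a bar or in the rack its handle's shoulder rests on the top face, so the tip is 26 mm below that face.
- probe2: cordless contact probe (three alike), standing upright in the wooden rack at the start: a steel pin 8 mm across and 26 mm long with a tapered tip, below a round black handle 22 mm across and 80 mm long; 106 mm in all, 60 g. Origin: the tip of the pin, z up along the probe. Fully home in a bar or in the rack its handle's shoulder rests on the top face, so the tip is 26 mm below that face.
- nest0 (a point): nest of the tester at the tester's -y end: centre of its floor, 6 mm above the table. Open pocket 47 mm (x) by 77 mm (y), with walls 8 mm high and 5 mm thick; axes as the tester's: y along the row of nests (pitch 95 mm), +x towards the console, z up. A loaded bar lies flat on this floor with its length along the nest's y; any bar may go in any nest.
- nest1 (a point): nest of the tester in the middle: centre of its floor, 6 mm above the table. Open pocket 47 mm (x) by 77 mm (y), with walls 8 mm high and 5 mm thick; axes as the tester's: y along the row of nests (pitch 95 mm), +x towards the console, z up. A loaded bar lies flat on this floor with its length along the nest's y; any bar may go in any nest.
- nest2 (a point): nest of the tester at the tester's +y end: centre of its floor, 6 mm above the table. Open pocket 47 mm (x) by 77 mm (y), with walls 8 mm high and 5 mm thick; axes as the tester's: y along the row of nests (pitch 95 mm), +x towards the console, z up. A loaded bar lies flat on this floor with its length along the nest's y; any bar may go in any nest.
- tester: bench alloy tester, fixed: low metal contact bed 84 x 300 mm with three nests in a row along its y; along its +x side stands a white console 60 mm high, from 65 to 135 mm from the row's centre line (x); in front of it a grey ledge 20 mm high from 45 to 65 mm. Origin: centre of the bed on the table.
- rack: wooden probe rack, fixed, 145 x 54 x 40 mm (x, y, z), origin at the centre of its underside, with three holes in a row along its x at -46, 0 and 46 mm. It stands on the robot's left or right, across from the cradle.
- rack_hole0 (a point): mouth of a hole of the rack, on its top face 40 mm above the table: vertical, 10 mm across, 32 mm deep
- rack_hole1 (a point): mouth of a hole of the rack, on its top face 40 mm above the table: vertical, 10 mm across, 32 mm deep
- rack_hole2 (a point): mouth of a hole of the rack, on its top face 40 mm above the table: vertical, 10 mm across, 32 mm deep
- scanner: hand scanner, 0.18 kg, standing nose down in its cradle at the start: white nose block 34 x 50 mm (x, y), 60 mm high, above it a grey handle 28 x 40 mm (x, y) from 60 to 145 mm. Origin: centre of its window, at the lower end of the nose; z points from the window up to the handle, so it looks along -z.
- cradle: scanner cradle, fixed, grey open pocket 56 x 72 mm outside, 40 x 56 mm inside (x, y), floor 6 mm and rim 50 mm above the table, on a thin mat. Origin: centre on the table. The scanner rests on its floor, its x along the cradle's x (either way round).
- stand: sloping job ticket stand, loose, 0.5 kg, base 80 x 90 mm, about 60 mm high at the back; origin at the centre of its underside, its sloping face looks up and to its own -x (to the robot). It stands back left or back right of the tester; a glass jar is on the other side.
- label: paper job ticket, 76 x 80 mm, with a bar code in the middle, on the sloping face of the stand: origin at its centre (about 38 mm above the table), z is square out of the paper, 30 degrees from vertical; y level, x up the slope
- jar: bystander, loose: small jar with cap, 54 mm across, 75 mm high. Origin at its underside.
- bottle: bystander, loose: bottle, 52 mm across, 115 mm high. Origin at its underside.
- putty: bystander, loose: grey lump of putty, 42 mm across, 24 mm high. Origin at its underside.
- phone: bystander, loose: phone lying flat, 150 x 74 x 9 mm. Origin at its underside.
- marker: bystander, loose: marker pen lying down, 130 x 16 mm. Origin at its underside.
- ringbox: bystander, loose: ring box, 55 x 55 x 40 mm. Origin at its underside.

How it is judged:
On the way, in this order (a step that is already met when the one before it is completed fails the run):
1. every bar lies in a nest with a probe fully home in its hole (((horizontal distance between bar0 and nest0 below 0.007 m and z of bar0 in the frame of nest0 below 0.004 m and angle between bar0's own z axis and vertical below 0.07 rad) or (horizontal distance between bar0 and nest1 below 0.007 m and z of bar0 in the frame of nest1 below 0.004 m and angle between bar0's own z axis and vertical below 0.07 rad) or (horizontal distance between bar0 and nest2 below 0.007 m and z of bar0 in the frame of nest2 below 0.004 m and angle between bar0's own z axis and vertical below 0.07 rad)) and ((horizontal distance between bar1 and nest0 below 0.007 m and z of bar1 in the frame of nest0 below 0.004 m and angle between bar1's own z axis and vertical below 0.07 rad) or (horizontal distance between bar1 and nest1 below 0.007 m and z of bar1 in the frame of nest1 below 0.004 m and angle between bar1's own z axis and vertical below 0.07 rad) or (horizontal distance between bar1 and nest2 below 0.007 m and z of bar1 in the frame of nest2 below 0.004 m and angle between bar1's own z axis and vertical below 0.07 rad)) and ((horizontal distance between bar2 and nest0 below 0.007 m and z of bar2 in the frame of nest0 below 0.004 m and angle between bar2's own z axis and vertical below 0.07 rad) or (horizontal distance between bar2 and nest1 below 0.007 m and z of bar2 in the frame of nest1 below 0.004 m and angle between bar2's own z axis and vertical below 0.07 rad) or (horizontal distance between bar2 and nest2 below 0.007 m and z of bar2 in the frame of nest2 below 0.004 m and angle between bar2's own z axis and vertical below 0.07 rad)) and ((horizontal distance between probe0 and bar0 below 0.005 m and z of probe0 in the frame of bar0 between 0.008 and 0.02 m and angle between probe0's own z axis and vertical below 0.12 rad) or (horizontal distance between probe1 and bar0 below 0.005 m and z of probe1 in the frame of bar0 between 0.008 and 0.02 m and angle between probe1's own z axis and vertical below 0.12 rad) or (horizontal distance between probe2 and bar0 below 0.005 m and z of probe2 in the frame of bar0 between 0.008 and 0.02 m and angle between probe2's own z axis and vertical below 0.12 rad)) and ((horizontal distance between probe0 and bar1 below 0.005 m and z of probe0 in the frame of bar1 between 0.008 and 0.02 m and angle between probe0's own z axis and vertical below 0.12 rad) or (horizontal distance between probe1 and bar1 below 0.005 m and z of probe1 in the frame of bar1 between 0.008 and 0.02 m and angle between probe1's own z axis and vertical below 0.12 rad) or (horizontal distance between probe2 and bar1 below 0.005 m and z of probe2 in the frame of bar1 between 0.008 and 0.02 m and angle between probe2's own z axis and vertical below 0.12 rad)) and ((horizontal distance between probe0 and bar2 below 0.005 m and z of probe0 in the frame of bar2 between 0.008 and 0.02 m and angle between probe0's own z axis and vertical below 0.12 rad) or (horizontal distance between probe1 and bar2 below 0.005 m and z of probe1 in the frame of bar2 between 0.008 and 0.02 m and angle between probe1's own z axis and vertical below 0.12 rad) or (horizontal distance between probe2 and bar2 below 0.005 m and z of probe2 in the frame of bar2 between 0.008 and 0.02 m and angle between probe2's own z axis and vertical below 0.12 rad))), for 0.2 s.
2. the scanner is held steady for 1 s, square to the ticket (within 0.25 rad), its window 50 to 140 mm from it and within 22 mm of its middle along each side, all bars still loaded and probed (all of step 1 and x of scanner in the frame of label between -0.022 and 0.022 m and y of scanner in the frame of label between -0.022 and 0.022 m and z of scanner in the frame of label between 0.05 and 0.14 m and angle between the z axis of scanner and the z axis of label, either way round below 0.25 rad and linear speed of scanner below 0.03 m/s and angular speed of scanner below 0.25 rad/s), for 1 s.
At the end, for the whole second after the job is handed in: Each bar present lies flat in a nest (7 mm of its centre, 4 mm of its floor); all three probes stand in the rack, at least 21 mm deep; the scanner stands nose down in its cradle (8 mm of its centre, 5 mm of its floor); bars and scanner at rest (((horizontal distance between bar0 and nest0 below 0.007 m and z of bar0 in the frame of nest0 below 0.004 m and angle between bar0's own z axis and vertical below 0.07 rad) or (horizontal distance between bar0 and nest1 below 0.007 m and z of bar0 in the frame of nest1 below 0.004 m and angle between bar0's own z axis and vertical below 0.07 rad) or (horizontal distance between bar0 and nest2 below 0.007 m and z of bar0 in the frame of nest2 below 0.004 m and angle between bar0's own z axis and vertical below 0.07 rad)) and ((horizontal distance between bar1 and nest0 below 0.007 m and z of bar1 in the frame of nest0 below 0.004 m and angle between bar1's own z axis and vertical below 0.07 rad) or (horizontal distance between bar1 and nest1 below 0.007 m and z of bar1 in the frame of nest1 below 0.004 m and angle between bar1's own z axis and vertical below 0.07 rad) or (horizontal distance between bar1 and nest2 below 0.007 m and z of bar1 in the frame of nest2 below 0.004 m and angle between bar1's own z axis and vertical below 0.07 rad)) and ((horizontal distance between bar2 and nest0 below 0.007 m and z of bar2 in the frame of nest0 below 0.004 m and angle between bar2's own z axis and vertical below 0.07 rad) or (horizontal distance between bar2 and nest1 below 0.007 m and z of bar2 in the frame of nest1 below 0.004 m and angle between bar2's own z axis and vertical below 0.07 rad) or (horizontal distance between bar2 and nest2 below 0.007 m and z of bar2 in the frame of nest2 below 0.004 m and angle between bar2's own z axis and vertical below 0.07 rad)) and ((horizontal distance between probe0 and rack_hole0 below 0.005 m and z of probe0 in the frame of rack_hole0 below -0.021 m and angle between probe0's own z axis and vertical below 0.12 rad) or (horizontal distance between probe0 and rack_hole1 below 0.005 m and z of probe0 in the frame of rack_hole1 below -0.021 m and angle between probe0's own z axis and vertical below 0.12 rad) or (horizontal distance between probe0 and rack_hole2 below 0.005 m and z of probe0 in the frame of rack_hole2 below -0.021 m and angle between probe0's own z axis and vertical below 0.12 rad)) and ((horizontal distance between probe1 and rack_hole0 below 0.005 m and z of probe1 in the frame of rack_hole0 below -0.021 m and angle between probe1's own z axis and vertical below 0.12 rad) or (horizontal distance between probe1 and rack_hole1 below 0.005 m and z of probe1 in the frame of rack_hole1 below -0.021 m and angle between probe1's own z axis and vertical below 0.12 rad) or (horizontal distance between probe1 and rack_hole2 below 0.005 m and z of probe1 in the frame of rack_hole2 below -0.021 m and angle between probe1's own z axis and vertical below 0.12 rad)) and ((horizontal distance between probe2 and rack_hole0 below 0.005 m and z of probe2 in the frame of rack_hole0 below -0.021 m and angle between probe2's own z axis and vertical below 0.12 rad) or (horizontal distance between probe2 and rack_hole1 below 0.005 m and z of probe2 in the frame of rack_hole1 below -0.021 m and angle between probe2's own z axis and vertical below 0.12 rad) or (horizontal distance between probe2 and rack_hole2 below 0.005 m and z of probe2 in the frame of rack_hole2 below -0.021 m and angle between probe2's own z axis and vertical below 0.12 rad)) and horizontal distance between scanner and cradle below 0.008 m and z of scanner in the frame of cradle below 0.011 m and angle between scanner's own z axis and vertical below 0.15 rad and linear speed of each of bar0, bar1, bar2, scanner below 0.02 m/s); the robot touches nothing.
It fails at once if the scanner touches the ticket or its stand (contact force between scanner and stand above 1 N).
It fails at once if a bystander is moved more than 50 mm (distance of any of jar, bottle, putty, phone, marker, ringbox from where it was at the start of the episode above 0.05 m).
Of bar0, bar1, bar2 only 2 to 3 are there at a start; the rules pass over those that are not, and their reading is None.
At some moment in a run one of bar0, bar1, bar2, stand may be knocked a few centimetres aside while the robot is not near it.
It also fails if it takes over 210 s, if anything falls off the work surface, if the arm or the gripper's body presses on something with over 40 N, if the wrist force passes 120 N, or if a joint passes its speed limit or range.

ROBOT

A 6-joint arm with a two-finger parallel gripper is mounted at the origin on the work surface. World frame = base frame: x ahead of the robot, y to its left, z up, the work surface at z = 0. Lengths are in m, angles in rad, forces in N, time in s.
With the tool pointing down it reaches from about 0.35 to 0.85 m from the base axis. Payload 8.1 kg.
Tool frame: the origin (TCP) lies midway between the tips of the shut fingers; the grasp point (between the pads) lies 19 mm behind it; z points along the fingers, y is the line along which they close (so a half turn about z gives the same grasp; the last joint's range is limited). The gripper opens to 93 mm and grips with 3 to 60 N. Pads are 15 mm wide; open, the fingers measure 128 mm over their backs; the gripper's body (75 mm by 188 mm) begins 65 mm behind the grasp point.
Start: joints at [1.045, 0.13, 1.488, -0, 1.523, -0.085], TCP at [0.256, 0.543, 0.219] pointing down, gripper open.
Joint ranges: [-2.96, 2.96], [-0.89, 2.26], [0.02, 2.5], [-1.34, 4.48], [0, 2.73], [-2.66, 2.66]. Speed limits (rad/s): [2.39, 2.39, 2.79, 3.14, 3.14, 3.14].

INTERFACE

Orientations are given as a rotation vector (axis times angle).
In Python, from cell import manip gives the robot as it stands.
- The arm moves only by the shell command python3 steer.py 'ROWS' [FORCE]. ROWS is 1 to 12 rows, one to a line, with the numbers parted by spaces; each row has 7 numbers: the opening from 0.0 (shut) to 1.0 (fully open), then dx, dy, dz in m, then a rotation vector rx, ry, rz in rad; each row is the pose to reach, as a shift and turn from the pose commanded when the command began, along the tool's axes at that moment; what a row does not reach only later rows make up. A row lasts 1/10 s, in which the tool goes at most 0.05 m and 0.15 rad, less where a joint would pass 70% of its speed; a pose out of reach is approached as far as the arm can. The fingers move at their own pace and stop on an object; FORCE is the grip in N (left out, the last holds). Time passes only in rows, so rows that do not move let the fingers close. It prints the time, the measured TCP pose, the force, the opening and the grip force at its end. Input that does not fit is refused with a message, and nothing moves.
- manip.observe(): the state, without advancing time (a new reading comes with each control period).
- manip.camera(name): name is "side" or "top" or "wrist"; returns the picture (384x512x3 uint8, blue, green, red); there is no depth.
- manip.camera_model(name): a dict with "camera_matrix" (3x3 intrinsics, pixels), "world_to_cam" (4x4, takes a point from world to camera coordinates). Camera axes: x right, y down, z forward; pixel columns grow to the right and rows downward; lengths in m; the calibration is good to about 2 mm. A picture is of the moment at which its call begins: read the wrist's pose just before it. camera_model takes no time and is no camera call; for the wrist camera it gives the pose at the moment of the call.
- manip.close_job(): hands the job in; it is judged then, once.
The state is a dict: "clock": time; "joint_pos": joint angles; "joint_vel": joint speeds; "tau": joint torques, N m; "eef_pos": TCP position; "tcp_rot": TCP orientation; "contact_force": force on the tool from outside, world axes, zero at the start; "moment": the same for the moment, N m; "grip_width": opening from 0.0 (shut) to 1.0 (fully open); "grasp_force": force on a finger pad.
Only numpy, scipy, OpenCV 4.12 (cv2) and the standard library are available. Lean on these libraries where they do the work, as an engineer would, in place of code of your own. Each camera call takes 0.05 s, during which the arm holds its last target. There are 200 camera calls.

## Working session

There is one attempt and no reset: what is moved stays moved. The work goes in short steps, Python scripts to look and compute and a shell command to move; the robot and the scene stay as the last step left them, time stands still between calls to the robot, and variables do not carry over. Pictures are saved under pics/ and viewed, at most 14 in all, crops included, and the job is handed in when it is done.

```bash
ls; mkdir -p pics
python3 - <<'E'
from cell import manip
import cv2,numpy as np
s=manip.observe()
print({k:np.round(v,3).tolist() for k,v in s.items()})
for n in ("top","side"):
    im=manip.camera(n); cv2.imwrite(f"pics/{n}0.png",im)
    m=manip.camera_model(n); print(n,np.round(m["camera_matrix"],1).tolist(),np.round(m["world_to_cam"],3).tolist())
m=manip.camera_model("wrist");print(np.round(m["camera_matrix"],1).tolist(),np.round(m["world_to_cam"],3).tolist())
E
```

```text
cell.py
pics
steer.py
{'clock': 0.0, 'joint_pos': [1.045, 0.131, 1.489, -0.0, 1.523, -0.085], 'joint_vel': [0.003, 0.0, -0.002, -0.001, -0.002, -0.0], 'tau': [0.0, -55.983, -49.177, 0.077, 0.035, -0.0], 'eef_pos': [0.256, 0.542, 0.218], 'tcp_rot': [-0.687, -3.065, 0.003], 'contact_force': [-0.248, 0.525, 0.5], 'moment': [-0.065, -0.004, 0.023], 'grasp_force': 0.0, 'grip_width': 0.999}
top [[377.1, 0.0, 249.0], [0.0, 377.1, 183.3], [0.0, 0.0, 1.0]] [[0.06, -0.998, -0.007, -0.033], [-0.974, -0.057, -0.221, 0.507], [0.22, 0.02, -0.975, 1.093], [0.0, 0.0, 0.0, 1.0]]
side [[378.8, 0.0, 259.7], [0.0, 378.8, 187.1], [0.0, 0.0, 1.0]] [[0.923, -0.386, -0.008, -0.471], [-0.229, -0.533, -0.815, 0.127], [0.31, 0.753, -0.58, 0.992], [0.0, 0.0, 0.0, 1.0]]
[[329.8, 0.0, 257.5], [0.0, 329.8, 197.3], [0.0, 0.0, 1.0]] [[0.426, 0.905, -0.002, -0.598], [0.879, -0.413, 0.236, -0.028], [0.213, -0.102, -0.972, 0.389], [0.0, 0.0, 0.0, 1.0]]
```
View pics/top0.png

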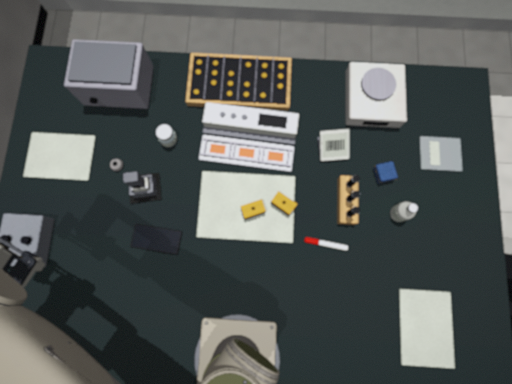

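View pics/side0.png

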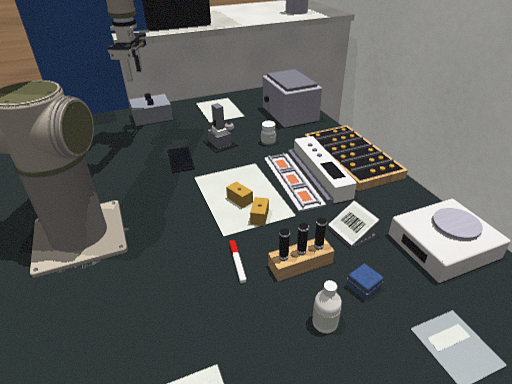

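The top view shows two bars at (253,209) and (285,203), and the orange nests at (218,149), (247,153) and (276,156). The rack with its probes is at x≈349, y 182–215, the ticket at (334,145) and the scanner at (142,186). The side view shows the same two bars, so there are two in all.

Create h.py:
```python
from cell import manip
import cv2,numpy as np
from scipy.spatial.transform import Rotation as R
def shot(name,save=None):
    m=manip.camera_model(name); im=manip.camera(name)
    if save: cv2.imwrite(f"pics/{save}.png",im)
    return im,m["camera_matrix"],m["world_to_cam"]
def ray(px,K,W):
    d=np.linalg.inv(K)@np.r_[px,1.]
    return -W[:3,:3].T@W[:3,3], W[:3,:3].T@d
def onplane(px,K,W,z):
    c,d=ray(px,K,W); return c+d*(z-c[2])/d[2]
def tri(a,b):   # each (px,K,W): closest point of two rays, gap
    (c1,d1),(c2,d2)=ray(*a),ray(*b)
    t=np.linalg.lstsq(np.c_[d1,-d2],c2-c1,rcond=None)[0]
    p,q=c1+t[0]*d1,c2+t[1]*d2
    return (p+q)/2,np.linalg.norm(p-q)
def proj(p,K,W):
    q=K@(W[:3,:3]@np.asarray(p)+W[:3,3]); return q[:2]/q[2]
def mask(im,lo,hi):
    return cv2.inRange(cv2.cvtColor(im,cv2.COLOR_BGR2HSV),np.array(lo),np.array(hi))
def blobs(m,amin):
    cs=cv2.findContours(m,cv2.RETR_EXTERNAL,cv2.CHAIN_APPROX_NONE)[0]
    return [c for c in cs if cv2.contourArea(c)>amin]
def cen(c):
    M=cv2.moments(c); return np.array([M["m10"],M["m01"]])/M["m00"]
def toTool(p,yaw=None):
    """shift in tool axes from the present TCP to world point p; turn about tool z to world heading yaw of tool y"""
    s=manip.observe(); T=R.from_rotvec(s["tcp_rot"]).as_matrix()
    d=T.T@(np.asarray(p)-s["eef_pos"]); a=None
    if yaw is not None:
        y=T.T@np.array([np.cos(yaw),np.sin(yaw),0]); a=np.arctan2(-y[0],y[1]); a=(a+np.pi/2)%np.pi-np.pi/2
    return np.round(d,4),a
```

Run:
```python
from h import *
im=cv2.imread("pics/top0.png");m=manip.camera_model("top");K,W=m["camera_matrix"],m["world_to_cam"]
pt=lambda p,z:np.round(onplane(p,K,W,z),3)
for n,p,z in [("bar",(253,209),.042),("bar",(285,203),.042),("n0",(276,156),.006),("n1",(247,153),.006),("n2",(218,149),.006),("rackA",(349,182),.1),("rackB",(349,215),.1),("ticket",(334,145),.038),("scanner",(131,178),.145),("cradle",(142,190),.03),("jar",(166,135),.05),("phone",(157,239),.01)]: print(n,pt(p,z))
s=manip.observe();T=R.from_rotvec(s["tcp_rot"]).as_matrix();print(np.round(T,3).tolist())
Ww=manip.camera_model("wrist")["world_to_cam"]
C=-Ww[:3,:3].T@Ww[:3,3];print("cam in tool",np.round(T.T@(C-s["eef_pos"]),4),"\n",np.round(T.T@Ww[:3,:3].T,3))
```

```text
bar [ 0.432 -0.02   0.042]
bar [ 0.457 -0.116  0.042]
n0 [ 0.615 -0.084  0.006]
n1 [0.62  0.01  0.006]
n2 [0.628 0.105 0.006]
rackA [ 0.519 -0.296  0.1  ]
rackB [ 0.422 -0.296  0.1  ]
ticket [ 0.652 -0.264  0.038]
scanner [0.484 0.328 0.145]
cradle [0.474 0.329 0.03 ]
jar [0.651 0.268 0.05 ]
phone [0.327 0.27  0.01 ]
[[-0.904, 0.427, -0.001], [0.427, 0.904, -0.001], [0.0, -0.002, -1.0]]
cam in tool [ 0.0656 -0.0016 -0.1661] 
 [[ 0.001 -0.972 -0.236]
 [ 1.     0.001  0.   ]
 [-0.    -0.236  0.972]]
```

```bash
python3 steer.py '1 0 0 -0.1 0 0 0
1 0 0 -0.1 0 0 0
1 -0.42 -0.434 -0.1 0 0 -0.441
1 -0.42 -0.434 -0.1 0 0 -0.441
1 -0.42 -0.434 -0.1 0 0 -0.441
1 -0.42 -0.434 -0.1 0 0 -0.441
1 -0.42 -0.434 -0.1 0 0 -0.441
1 -0.42 -0.434 -0.1 0 0 -0.441
1 -0.42 -0.434 -0.1 0 0 -0.441
1 -0.42 -0.434 -0.1 0 0 -0.441
1 -0.42 -0.434 -0.1 0 0 -0.441
1 -0.42 -0.434 -0.1 0 0 -0.441'; python3 steer.py '1 0 0 0 0 0 0
1 0 0 0 0 0 0
1 0 0 0 0 0 0
1 0 0 0 0 0 0'
```

```text
clock: 1.3
eef_pos: [0.4163, 0.07, 0.3185]
tcp_rot: [-0.001, 3.141, 0.0]
contact_force: [1.6, 0.7, 1.1]
grip_width: 1.002
grasp_force: 0.0
clock: 1.7
eef_pos: [0.4159, 0.0733, 0.3186]
tcp_rot: [0.004, -3.141, -0.0]
contact_force: [-0.4, -0.9, 0.2]
grip_width: 1.0
grasp_force: 0.0
```

Run:
```python
from h import *
im,K,W=shot("wrist","w1"); np.savez("w1.npz",K=K,W=W)
```

```text
(no output)
```

View pics/w1.png

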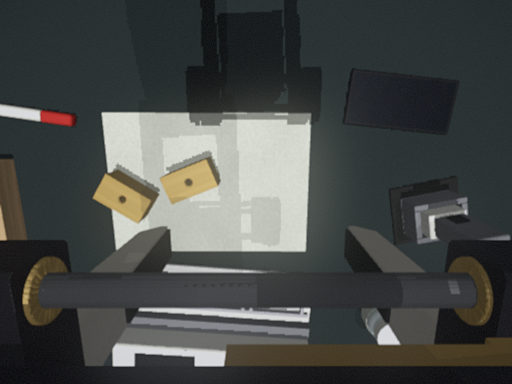

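```bash
python3 steer.py '1 0 -0.05 0 0 0 0
1 0 -0.1 0 0 0 0
1 0 -0.15 0 0 0 0
1 0 -0.2 0 0 0 0
1 0 -0.2 0 0 0 0
1 0 -0.2 0 0 0 0
1 0 -0.2 0 0 0 0'
python3 - <<'E'
from h import *
im,K,W=shot("wrist","w2"); np.savez("w2.npz",K=K,W=W)
E
```

```text
clock: 2.45
eef_pos: [0.4166, -0.1265, 0.3187]
tcp_rot: [-0.003, 3.141, 0.001]
contact_force: [-1.4, 0.7, 0.1]
grip_width: 1.002
grasp_force: 0.0
```

View pics/w2.png

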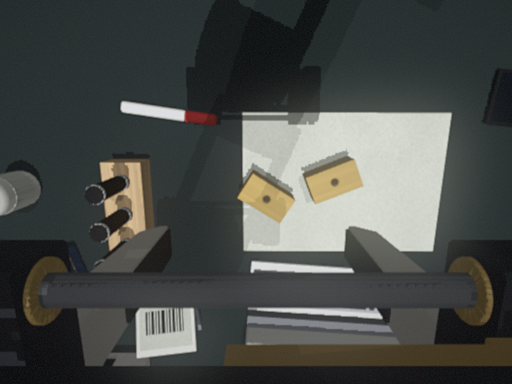

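Both wrist views show the two bars with their holes, at w1 (122,199) and (188,182), and w2 (266,199) and (335,182). The gripper hides the nests. Two probe tops show in w2 at (95,194) and (103,231), and the ticket's bar code at (165,321).

```bash
cat > bars.py <<'E'
from h import *
def bars(im):
    out=[]
    hsv=cv2.cvtColor(im,cv2.COLOR_BGR2HSV)
    m=cv2.inRange(hsv,np.array([14,90,100]),np.array([32,255,255]));m[240:]=0
    for c in blobs(cv2.morphologyEx(m,cv2.MORPH_OPEN,np.ones((3,3))),500):
        fill=cv2.drawContours(np.zeros_like(m),[c],-1,255,-1)
        er=cv2.erode(fill,np.ones((9,9)))
        g=cv2.cvtColor(im,cv2.COLOR_BGR2GRAY).astype(float)
        med=np.median(g[er>0]); w=np.where(er>0,np.clip(med*0.75-g,0,None),0)
        if w.sum()==0: continue
        ys,xs=np.mgrid[:w.shape[0],:w.shape[1]]
        out.append((np.array([(w*xs).sum(),(w*ys).sum()])/w.sum(),c))
    return sorted(out,key=lambda o:o[0][0])
def yawsize(c,K,W,z):
    P=np.array([onplane(p[0],K,W,z)[:2] for p in c]).astype(np.float32)
    r=cv2.minAreaRect((P*1000))
    b=cv2.boxPoints(r); e=[b[1]-b[0],b[2]-b[1]]; l=max(e,key=np.linalg.norm)
    return np.degrees(np.arctan2(l[1],l[0]))%180, sorted(np.linalg.norm(x) for x in e),np.array(r[0])/1000
E
python3 - <<'E'
from bars import *
v=[]
for n in ("w1","w2"):
    d=np.load(n+".npz"); im=cv2.imread(f"pics/{n}.png"); v.append((bars(im),d["K"],d["W"]))
for a,b in zip(v[0][0],v[1][0]):
    p,g=tri((a[0],*v[0][1:]),(b[0],*v[1][1:]))
    print(np.round(a[0],1),np.round(b[0],1),"P",np.round(p,4),"gap",round(g,4),[onplane(a[0],*v[0][1:],.042).round(4),onplane(b[0],*v[1][1:],.042).round(4)])
    print([yawsize(x[1],*y[1:],.042) for x,y in ((a,v[0]),(b,v[1]))])
E
```

```text
[121.9 198.8] [266.  198.7] P [ 0.4604 -0.1155  0.0406] gap 0.0001 [array([ 0.4601, -0.1149,  0.042 ]), array([ 0.46  , -0.1155,  0.042 ])]
[(np.float32(57.988228), [np.float32(42.38909), np.float32(72.257835)], array([ 0.45997421, -0.11505855])), (np.float32(58.36268), [np.float32(42.516647), np.float32(70.11635)], array([ 0.45877661, -0.1161579 ]))]
[188.1 181.9] [334.2 181.7] P [ 0.4359 -0.0225  0.0413] gap 0.0001 [array([ 0.4359, -0.0223,  0.042 ]), array([ 0.4357, -0.0226,  0.042 ])]
[(np.float32(111.903206), [np.float32(39.73904), np.float32(70.23237)], array([ 0.43461975, -0.02188404])), (np.float32(111.662476), [np.float32(39.322124), np.float32(69.71276)], array([ 0.4351853 , -0.02384859]))]
```

```bash
python3 steer.py '1 -0.1 0.1 0 0 0 0
1 -0.1 0.1 0 0 0 0
1 -0.2 0.1 0 0 0 0
1 -0.2 0.1 0 0 0 0
1 -0.2 0.1 0 0 0 0
1 -0.2 0.1 0 0 0 0
1 -0.2 0.1 0 0 0 0
1 -0.2 0.1 0 0 0 0'
python3 - <<'E'
from h import *
im,K,W=shot("wrist","w3"); np.savez("w3.npz",K=K,W=W)
E
python3 steer.py '1 0 -0.05 0 0 0 0
1 0 -0.1 0 0 0 0
1 0 -0.15 0 0 0 0
1 0 -0.15 0 0 0 0
1 0 -0.15 0 0 0 0
1 0 -0.15 0 0 0 0'
python3 - <<'E'
from h import *
im,K,W=shot("wrist","w4"); np.savez("w4.npz",K=K,W=W)
a=cv2.imread("pics/w3.png")
cv2.imwrite("pics/w34.png",np.vstack([a[:290],im[:290]]))
E
```

```text
clock: 3.3
eef_pos: [0.6157, -0.0269, 0.3193]
tcp_rot: [-0.003, 3.141, -0.0]
contact_force: [-0.0, -0.8, -0.0]
grip_width: 0.999
grasp_force: 0.0
clock: 3.95
eef_pos: [0.6161, -0.1772, 0.3196]
tcp_rot: [-0.001, 3.14, 0.0]
contact_force: [-1.1, 0.6, 1.0]
grip_width: 1.002
grasp_force: 0.0
```

View pics/w34.png

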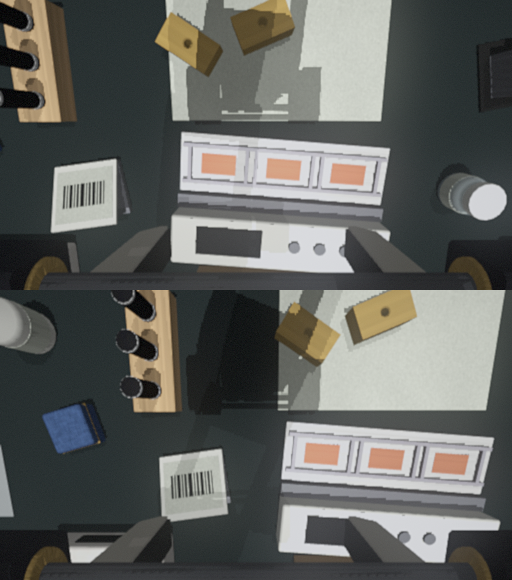

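w3 and w4 show the three orange nest floors, in w3 at (218,164), (283,170) and (347,174). They also show the ticket with its bar code, in w3 at (83,194) and in w4 at (193,195), and all the probes in the rack.

Run:
```python
from h import *
V={}
for n in ("w3","w4"):
    d=np.load(n+".npz"); V[n]=(cv2.imread(f"pics/{n}.png"),d["K"],d["W"])
def nests(n):
    im=V[n][0]; m=mask(im,(3,90,120),(14,255,255)); m[240:]=0
    return sorted([cen(c) for c in blobs(m,300)],key=lambda p:p[0])
A,B=nests("w3"),nests("w4")
N=[]
for a,b in zip(A,B):
    p,g=tri((a,*V["w3"][1:]),(b,*V["w4"][1:])); q=[onplane(a,*V["w3"][1:],.006),onplane(b,*V["w4"][1:],.006)]; N.append((q[0]+q[1])/2)
    print("nest",np.round(p,4),round(g,4),np.round(q,4).tolist())
d=N[2]-N[0];print("pitch",np.linalg.norm(d)/2,"tester y heading",np.degrees(np.arctan2(d[1],d[0])))
def ticket(n,x0,x1):
    im=V[n][0]; m=mask(im,(0,0,120),(180,60,255)); m2=np.zeros_like(m); m2[140:237,x0:x1]=m[140:237,x0:x1]
    c=max(blobs(m2,500),key=cv2.contourArea)
    q=cv2.approxPolyDP(cv2.convexHull(c),0.04*cv2.arcLength(c,True),True)[:,0].astype(float)
    cc=q.mean(0); return q[np.argsort(np.arctan2(*(q-cc).T[::-1]))]
a,b=ticket("w3",40,135),ticket("w4",140,245); print(a.tolist(),b.tolist())
P=[tri((i,*V["w3"][1:]),(j,*V["w4"][1:])) for i,j in zip(a,b)]
Q=np.array([p for p,_ in P]); print(np.round(Q,4).tolist(),[round(g,4) for _,g in P],"mid",Q.mean(0).round(4))
n=np.cross(Q[2]-Q[0],Q[3]-Q[1]); n/=np.linalg.norm(n); n*=np.sign(n[2]); print("n",n.round(3),"tilt",np.degrees(np.arccos(n[2])),"az",np.degrees(np.arctan2(n[1],n[0])))
print("sides",[np.linalg.norm(Q[i]-Q[i-1]).round(4) for i in range(4)])
for n in V: # rack
    im,K,W=V[n]; m=mask(im,(8,60,80),(22,200,255)); m[240:]=0; m[:,200:]=0
    for c in blobs(m,300): print(n,"wood",cv2.boundingRect(c))
```

```text
nest [ 0.6157 -0.0854  0.0075] 0.0002 [[0.616, -0.0855, 0.006], [0.6158, -0.0851, 0.006]]
nest [0.623  0.0092 0.0069] 0.0001 [[0.6232, 0.0093, 0.006], [0.6231, 0.0096, 0.006]]
nest [0.63   0.1038 0.0077] 0.0003 [[0.6304, 0.1043, 0.006], [0.6301, 0.1048, 0.006]]
pitch 0.09518924553914418 tester y heading 85.67596379022038
[[54.0, 168.0], [115.0, 159.0], [116.0, 223.0], [51.0, 232.0]] [[159.0, 168.0], [221.0, 159.0], [227.0, 223.0], [162.0, 226.0]]
[[0.6212, -0.3193, 0.0165], [0.6079, -0.23, 0.0182], [0.6896, -0.2195, 0.0594], [0.6976, -0.3074, 0.0615]] [np.float64(0.0), np.float64(0.0001), np.float64(0.0002), np.float64(0.0081)] mid [ 0.6541 -0.2691  0.0389]
n [-0.472 -0.055  0.88 ] tilt 28.37429728798651 az -173.3979053036326
sides [np.float64(0.0894), np.float64(0.0903), np.float64(0.0921), np.float64(0.0883)]
w3 wood (61, 20, 15, 101)
w3 wood (155, 13, 45, 58)
w3 wood (0, 0, 62, 123)
w4 wood (125, 0, 52, 123)
```

```bash
python3 -c "
from h import *
print(toTool([.4602,-.1153,.12],np.radians(-31.8)),manip.observe()['joint_pos'])"
```

```text
(array([0.1562, 0.0616, 0.1993]), np.float64(-1.0145138790776542)) [-3.59486480e-01  2.24485906e-01  1.20135049e+00  3.84240096e-04
  1.71478881e+00 -1.93149499e+00]
```

```bash
python3 steer.py '1 0.156 0.062 0.1 0 0 2.127
1 0.156 0.062 0.1 0 0 2.127
1 0.156 0.062 0.1 0 0 2.127
1 0.156 0.062 0.1 0 0 2.127
1 0.156 0.062 0.1 0 0 2.127
1 0.156 0.062 0.1 0 0 2.127
1 0.156 0.062 0.1 0 0 2.127
1 0.156 0.062 0.1 0 0 2.127
1 0.156 0.062 0.1 0 0 2.127
1 0.156 0.062 0.1 0 0 2.127
1 0.156 0.062 0.1 0 0 2.127
1 0.156 0.062 0.1 0 0 2.127';  python3 steer.py '0.7 0 0 0 0 0 0.327
0.7 0 0 0 0 0 0.327
0.7 0 0 0 0 0 0.327
0.7 0 0 0 0 0 0.327
0.7 0 0 0 0 0 0.327'; python3 -c "
from h import *
print(toTool([.4602,-.1153,.016],np.radians(-31.8)))
im,K,W=shot('wrist','w5');print(np.round(proj([.4602,-.1153,.042],K,W)))"
```

```text
clock: 5.2
eef_pos: [0.4604, -0.1146, 0.219]
tcp_rot: [2.464, 1.948, 0.001]
contact_force: [-0.1, -0.2, -0.4]
grip_width: 1.002
grasp_force: 0.0
clock: 5.7
eef_pos: [0.4604, -0.1155, 0.2188]
tcp_rot: [2.742, 1.532, 0.0]
contact_force: [0.3, -0.1, -0.3]
grip_width: 0.7
grasp_force: 0.0
(array([ 1.000e-04, -3.000e-04,  2.028e-01]), np.float64(0.0033679140866773594))
[258. 179.]
```

View pics/w5.png

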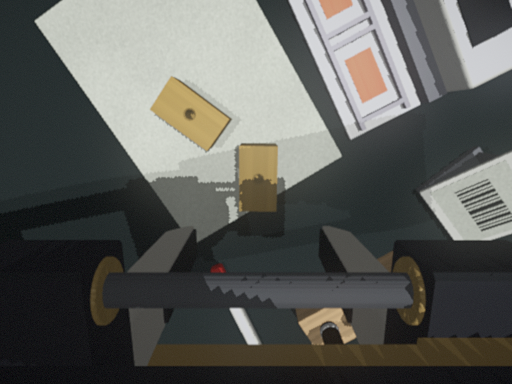

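The target bar stands upright in the picture at (258,178), which matches the predicted pixel (258,179), so I go down and grasp it.

```bash
python3 steer.py '0.7 0 0 0.05 0 0 0
0.7 0 0 0.1 0 0 0
0.7 0 0 0.15 0 0 0
0.7 0 0 0.19 0 0 0
0.7 0 0 0.203 0 0 0
0.7 0 0 0.203 0 0 0
0.7 0 0 0.203 0 0 0
0.3 0 0 0.203 0 0 0
0.3 0 0 0.203 0 0 0
0.3 0 0 0.203 0 0 0
0.3 0 0 0.203 0 0 0
0.3 0 0 0.203 0 0 0' 40; python3 steer.py '0.3 0 0 -0.04 0 0 0
0.3 0 0 -0.08 0 0 0
0.3 0 0 -0.1 0 0 0
0.3 0 0 -0.1 0 0 0'; python3 -c "
from h import *
print(toTool([.6159,-.0853,.025],np.radians(-4.3)))"
```

```text
clock: 6.95
eef_pos: [0.4609, -0.1161, 0.0166]
tcp_rot: [2.745, 1.526, 0.001]
contact_force: [-2.4, 0.5, 6.0]
grip_width: 0.427
grasp_force: 40.0
clock: 7.35
eef_pos: [0.4623, -0.1167, 0.1186]
tcp_rot: [2.742, 1.525, 0.005]
contact_force: [1.2, 0.3, -7.1]
grip_width: 0.428
grasp_force: 40.0
(array([0.1077, 0.1134, 0.0943]), np.float64(-0.48090260493631565))
```

```bash
python3 steer.py '0.3 0.107 0.113 0 0 0 -0.481
0.3 0.107 0.113 0 0 0 -0.481
0.3 0.107 0.113 0 0 0 -0.481
0.3 0.107 0.113 0 0 0 -0.481
0.3 0.107 0.113 0 0 0 -0.481
0.3 0.107 0.113 0.02 0 0 -0.481
0.3 0.107 0.113 0.04 0 0 -0.481
0.3 0.107 0.113 0.04 0 0 -0.481
0.3 0.107 0.113 0.04 0 0 -0.481'; python3 -c "
from h import *
print(toTool([.6159,-.0853,.0235],np.radians(-4.3)))
im,K,W=shot('wrist','w6')"
```

```text
clock: 8.25
eef_pos: [0.6108, -0.0849, 0.0748]
tcp_rot: [-2.303, -2.133, 0.003]
contact_force: [0.5, -0.5, -6.2]
grip_width: 0.426
grasp_force: 40.0
(array([-0.    ,  0.0052,  0.0513]), np.float64(-0.0014871408618617465))
```

View pics/w6.png

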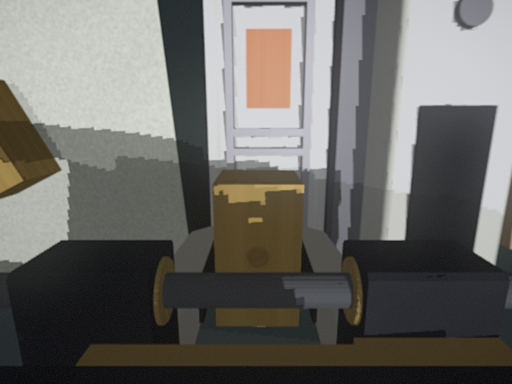

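The bar is held, its end face at (258,240), lined up with the nest row but about 5 mm short in x. I correct that and check before lowering.

```bash
python3 steer.py '0.3 0 0.005 0 0 0 0
0.3 0 0.005 0.02 0 0 0
0.3 0 0.005 0.025 0 0 0
0.3 0 0.005 0.025 0 0 0
0.3 0 0.005 0.025 0 0 0
0.3 0 0.005 0.025 0 0 0'; python3 -c "
from h import *
print(toTool([.6159,-.0853,.0235],np.radians(-4.3)))"
```

```text
clock: 8.9
eef_pos: [0.6185, -0.0853, 0.0517]
tcp_rot: [2.302, 2.136, 0.001]
contact_force: [1.0, -0.1, -7.7]
grip_width: 0.427
grasp_force: 40.0
(array([-0.0002, -0.0026,  0.0282]), np.float64(4.558520539732491e-05))
```

```bash
python3 steer.py '0.3 0 -0.0025 0 0 0 0
0.3 0 -0.0025 0.01 0 0 0
0.3 0 -0.0025 0.02 0 0 0
0.3 0 -0.0025 0.025 0 0 0
0.3 0 -0.0025 0.027 0 0 0
0.3 0 -0.0025 0.028 0 0 0
0.3 0 -0.0025 0.028 0 0 0
0.3 0 -0.0025 0.028 0 0 0
0.55 0 -0.0025 0.028 0 0 0
0.55 0 -0.0025 0.028 0 0 0
0.55 0 -0.0025 0.028 0 0 0' ; python3 -c "
from h import *
print(toTool([.6159,-.0853,.2235],np.radians(-4.3)))
print(toTool([.4358,-.0225,.2235],np.radians(21.8)))"
```

```text
clock: 10.0
eef_pos: [0.6162, -0.0852, 0.0236]
tcp_rot: [2.302, 2.135, 0.002]
contact_force: [-0.7, -1.1, -0.1]
grip_width: 0.549
grasp_force: 0.0
(array([-2.000e-04,  1.000e-04, -1.999e-01]), np.float64(1.700411761662579e-05))
(array([ 0.0489, -0.1842, -0.2003]), np.float64(-0.45551455699812915))
```

```bash
python3 steer.py '0.55 0 0 -0.05 0 0 0
0.55 0 0 -0.1 0 0 0
0.7 0 0 -0.15 0 0 0
0.7 0.049 -0.184 -0.19 0 0 -0.456
0.7 0.049 -0.184 -0.19 0 0 -0.456
0.7 0.049 -0.184 -0.19 0 0 -0.456
0.7 0.049 -0.184 -0.19 0 0 -0.456
0.7 0.049 -0.184 -0.19 0 0 -0.456
0.7 0.049 -0.184 -0.19 0 0 -0.456
0.7 0.049 -0.184 -0.19 0 0 -0.456
0.7 0.049 -0.184 -0.19 0 0 -0.456
0.7 0.049 -0.184 -0.19 0 0 -0.456'
python3 - <<'E'
from bars import *
im,K,W=shot('wrist','w7'); print(proj([.4358,-.0225,.042],K,W).round())
for p,c in bars(im): print(p.round(1),onplane(p,K,W,.042).round(4),yawsize(c,K,W,.042))
im,K,W=shot('top','top1')
for p in ([.616,-.0853,.048],[.4358,-.0225,.042]): print(proj(p,K,W).round(1))
cv2.imwrite('pics/top1c.png',cv2.resize(im[100:260,120:420],None,fx=2.6,fy=2.6))
print(toTool([.4358,-.0225,.016],np.radians(21.8)))
E
```

```text
clock: 11.2
eef_pos: [0.4359, -0.0226, 0.2121]
tcp_rot: [-1.761, -2.6, 0.001]
contact_force: [-0.3, -0.2, 0.2]
grip_width: 0.7
grasp_force: 0.0
[259. 181.]
[247.3 196.5] [ 0.4304 -0.0424  0.042 ] (np.float32(21.886684), [np.float32(26.005184), np.float32(37.10496)], array([ 0.44373636, -0.04128576]))
[277.2 151.9]
[253.9 207.9]
(array([-0.0002,  0.0003,  0.1961]), np.float64(0.0001557632923698815))
```

View pics/top1c.png

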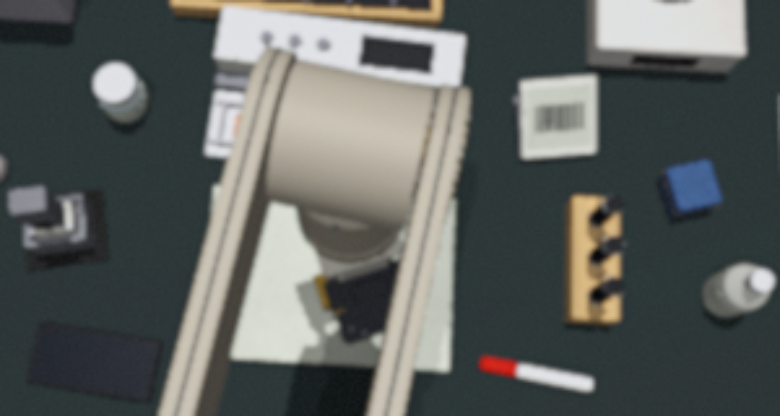

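The arm covers the tester and the bar in the top view. A looser mask on the shadowed wrist picture should still find the bar.

Run:
```python
from bars import *
im=cv2.imread('pics/w7.png');m=manip.camera_model("wrist");K,W=m["camera_matrix"],m["world_to_cam"]
m=mask(im,(12,80,25),(34,255,255));m[240:]=0
for c in blobs(cv2.morphologyEx(m,cv2.MORPH_OPEN,np.ones((3,3))),300): print(cv2.boundingRect(c),yawsize(c,K,W,.042))
```

```text
(241, 146, 38, 67) (np.float32(111.24984), [np.float32(38.152237), np.float32(69.43857)], array([ 0.43540015, -0.02129021]))
```

```bash
python3 steer.py '0.7 0 0 0.05 0 0 0
0.7 0 0 0.1 0 0 0
0.7 0 0 0.15 0 0 0
0.7 0 0 0.185 0 0 0
0.7 0 0 0.196 0 0 0
0.7 0 0 0.196 0 0 0
0.7 0 0 0.196 0 0 0
0.3 0 0 0.196 0 0 0
0.3 0 0 0.196 0 0 0
0.3 0 0 0.196 0 0 0
0.3 0 0 0.196 0 0 0
0.3 0 0 0.196 0 0 0' 40; python3 steer.py '0.3 0 0 -0.04 0 0 0
0.3 0 0 -0.08 0 0 0
0.3 0 0 -0.1 0 0 0
0.3 0 0 -0.1 0 0 0
0.3 0 0 -0.1 0 0 0'; python3 -c "
from h import *
print(toTool([.6303,.1045,.06],np.radians(-4.3)))"
```

```text
clock: 12.5
eef_pos: [0.4368, -0.0223, 0.0178]
tcp_rot: [1.759, 2.6, 0.002]
contact_force: [1.8, 1.2, 5.5]
grip_width: 0.43
grasp_force: 40.0
clock: 13.0
eef_pos: [0.4345, -0.0222, 0.1152]
tcp_rot: [-1.76, -2.601, 0.001]
contact_force: [0.3, 0.4, -6.6]
grip_width: 0.429
grasp_force: 40.0
(array([0.0448, 0.229 , 0.0548]), np.float64(0.45606517304705196))
```

```bash
python3 steer.py '0.3 0.045 0.229 0 0 0 0.456
0.3 0.045 0.229 0 0 0 0.456
0.3 0.045 0.229 0 0 0 0.456
0.3 0.045 0.229 0 0 0 0.456
0.3 0.045 0.229 0 0 0 0.456
0.3 0.045 0.229 0.03 0 0 0.456
0.3 0.045 0.229 0.055 0 0 0.456
0.3 0.045 0.229 0.055 0 0 0.456
0.3 0.045 0.229 0.055 0 0 0.456
0.3 0.045 0.229 0.055 0 0 0.456
0.3 0.045 0.229 0.055 0 0 0.456
0.3 0.045 0.229 0.055 0 0 0.456'; python3 -c "
from h import *
print(toTool([.6303,.1045,.0247],np.radians(-4.3)))"
```

```text
clock: 14.2
eef_pos: [0.6323, 0.1046, 0.0634]
tcp_rot: [2.302, 2.135, 0.003]
contact_force: [0.7, 0.3, -5.2]
grip_width: 0.427
grasp_force: 40.0
(array([-0.0002, -0.0021,  0.0387]), np.float64(-0.0001360301757553639))
```

```bash
python3 steer.py '0.3 0 -0.002 0 0 0 0
0.3 0 -0.002 0.015 0 0 0
0.3 0 -0.002 0.025 0 0 0
0.3 0 -0.002 0.034 0 0 0
0.3 0 -0.002 0.037 0 0 0
0.3 0 -0.002 0.039 0 0 0
0.3 0 -0.002 0.039 0 0 0
0.3 0 -0.002 0.039 0 0 0
0.55 0 -0.002 0.039 0 0 0
0.55 0 -0.002 0.039 0 0 0
0.55 0 -0.002 0.039 0 0 0' ; python3 steer.py '0.55 0 0 -0.05 0 0 0
0.55 0 0 -0.1 0 0 0
1 0 0 -0.15 0 0 0
1 0 0 -0.2 0 0 0
1 0 0 -0.25 0 0 0
1 0 0 -0.25 0 0 0
1 0 0 -0.25 0 0 0'; python3 -c "
from h import *
print(toTool([.55,0.06,.3],np.radians(90)), toTool([.40,-0.25,.3],np.radians(90)))"
```

```text
clock: 15.3
eef_pos: [0.6298, 0.1048, 0.0229]
tcp_rot: [2.303, 2.136, 0.001]
contact_force: [-0.3, 0.0, -0.2]
grip_width: 0.54
grasp_force: 0.0
clock: 16.0
eef_pos: [0.6306, 0.1049, 0.2751]
tcp_rot: [2.301, 2.135, 0.006]
contact_force: [-0.8, -1.0, -1.3]
grip_width: 0.932
grasp_force: 0.0
(array([-0.0508, -0.0769, -0.0253]), np.float64(1.4958169907470156)) (array([-0.3711, -0.2032, -0.0262]), np.float64(1.4958169907470156))
```

```bash
python3 steer.py '1 -0.1 -0.08 -0.08 0 0 -1.646
1 -0.1 -0.08 -0.08 0 0 -1.646
1 -0.1 -0.08 -0.08 0 0 -1.646
1 -0.1 -0.08 -0.08 0 0 -1.646
1 -0.1 -0.08 -0.08 0 0 -1.646
1 -0.1 -0.08 -0.08 0 0 -1.646
1 -0.1 -0.08 -0.08 0 0 -1.646
1 -0.1 -0.08 -0.08 0 0 -1.646
1 -0.1 -0.08 -0.08 0 0 -1.646
1 -0.1 -0.08 -0.08 0 0 -1.646
1 -0.1 -0.08 -0.08 0 0 -1.646
1 -0.1 -0.08 -0.08 0 0 -1.646';python3 steer.py '1 0 -0.05 0 0 0 0
1 0 -0.05 0 0 0 0
1 0 -0.05 0 0 0 0
1 0 -0.05 0 0 0 0
1 0 -0.05 0 0 0 0'; python3 -c "
from h import *
im,K,W=shot('wrist','w8');np.savez('w8.npz',K=K,W=W)"; python3 steer.py '1 0 -0.05 0 0 0 0
1 0 -0.1 0 0 0 0
1 0 -0.15 0 0 0 0
1 0 -0.15 0 0 0 0
1 0 -0.15 0 0 0 0
1 0 -0.15 0 0 0 0'; python3 -c "
from h import *
im,K,W=shot('wrist','w9');np.savez('w9.npz',K=K,W=W)
a=cv2.imread('pics/w8.png');cv2.imwrite('pics/w89.png',np.vstack([a[:290],im[:290]]))
"
```

```text
clock: 17.2
eef_pos: [0.5415, 0.0111, 0.3502]
tcp_rot: [0.004, -3.138, -0.0]
contact_force: [-0.2, 1.1, 1.0]
grip_width: 0.998
grasp_force: 0.0
clock: 17.7
eef_pos: [0.542, -0.0381, 0.3523]
tcp_rot: [-0.0, -3.141, -0.001]
contact_force: [0.4, 0.1, 0.1]
grip_width: 1.001
grasp_force: 0.0
clock: 18.35
eef_pos: [0.5423, -0.1878, 0.3527]
tcp_rot: [-0.002, 3.141, 0.001]
contact_force: [-0.8, 0.5, 1.0]
grip_width: 1.001
grasp_force: 0.0
```

View pics/w89.png

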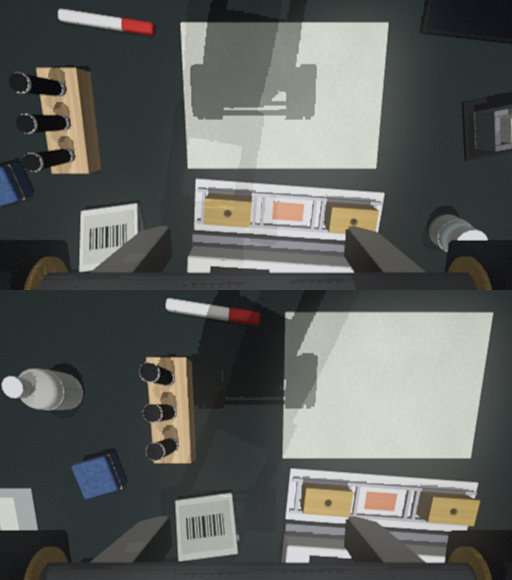

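w8 and w9 show both bars lying in nests 0 and 2, with holes at w8 (228,213) and (352,217). The three probes stand in the rack on the left. Next come the bar holes by triangulation and a closer view of the rack.

```bash
python3 - <<'E'
from bars import *
v=[]
for n in ("w8","w9"):
    d=np.load(n+".npz"); im=cv2.imread(f"pics/{n}.png"); im[:150]=0; v.append((bars(im),d["K"],d["W"]))
print(len(v[0][0]),len(v[1][0]))
for a,b in zip(v[0][0],v[1][0]):
    p,g=tri((a[0],*v[0][1:]),(b[0],*v[1][1:]))
    print(np.round(a[0],1),np.round(b[0],1),"P",np.round(p,4),"gap",round(g,4),[onplane(a[0],*v[0][1:],.048).round(4),onplane(b[0],*v[1][1:],.048).round(4)])
print(toTool([.535,-.33,.25]))
E
python3 steer.py '1 0.007 -0.14 0.1 0 0 0
1 0.007 -0.14 0.1 0 0 0
1 0.007 -0.14 0.1 0 0 0
1 0.007 -0.14 0.1 0 0 0
1 0.007 -0.14 0.1 0 0 0
1 0.007 -0.14 0.1 0 0 0
1 0.007 -0.14 0.1 0 0 0
1 0.007 -0.14 0.1 0 0 0'; python3 -c "
from h import *
im,K,W=shot('wrist','r1');np.savez('r1.npz',K=K,W=W)"; python3 steer.py '1 0 0.05 0 0 0 0
1 0 0.08 0 0 0 0
1 0 0.08 0 0 0 0
1 0 0.08 0 0 0 0
1 0 0.08 0 0 0 0'; python3 -c "
from h import *
im,K,W=shot('wrist','r2');np.savez('r2.npz',K=K,W=W)
a=cv2.imread('pics/r1.png');print(proj([.47,-.296,.04],K,W),proj([.47,-.296,.12],K,W))
cv2.imwrite('pics/r12.png',np.hstack([cv2.resize(x[40:260,140:380] if i==0 else x[40:260,60:300],None,fx=1.65,fy=1.65) for i,x in enumerate((a,im))]))
"
```

```text
1 2
[227.2 212.9] [327.7 212.5] P [ 0.6139 -0.0842  0.0472] gap 0.0001 [array([ 0.6138, -0.0841,  0.048 ]), array([ 0.6136, -0.0843,  0.048 ])]
(array([ 0.0077, -0.1425,  0.1028]), None)
clock: 19.2
eef_pos: [0.5363, -0.3279, 0.2548]
tcp_rot: [-0.003, 3.139, -0.002]
contact_force: [-1.0, 0.6, 0.2]
grip_width: 1.002
grasp_force: 0.0
clock: 19.75
eef_pos: [0.5353, -0.2494, 0.2532]
tcp_rot: [-0.001, 3.141, -0.001]
contact_force: [0.1, -0.1, 0.2]
grip_width: 1.002
grasp_force: 0.0
[217.07327727 117.7783802 ] [206.23060462 118.01976125]
```

View pics/r12.png

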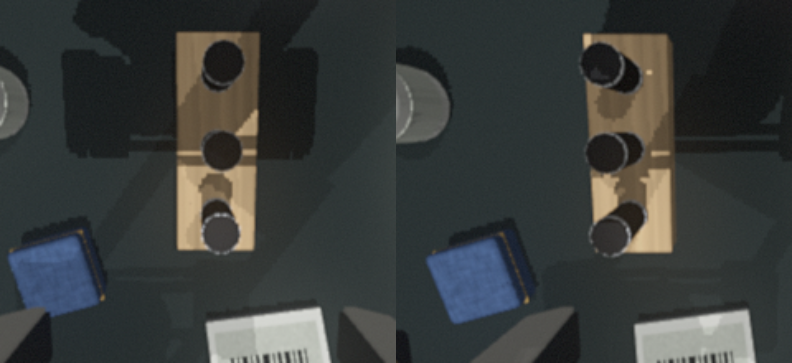

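The rack close-ups show the round handle tops. In full pixels they are at r1 (275,78), (274,131) and (274,182), and r2 (185,79), (187,133) and (190,184). I refine these with Hough circles and triangulate.

```bash
cat > tops.py <<'E'
from h import *
def circ(im,p,r=12.,k=4,win=22):
    x0,y0=int(p[0])-win,int(p[1])-win
    g=cv2.cvtColor(im[max(y0,0):y0+2*win,max(x0,0):x0+2*win],cv2.COLOR_BGR2GRAY); x0,y0=max(x0,0),max(y0,0)
    g=cv2.equalizeHist(cv2.GaussianBlur(cv2.resize(g,None,fx=k,fy=k,interpolation=cv2.INTER_CUBIC),(7,7),0))
    c=cv2.HoughCircles(g,cv2.HOUGH_GRADIENT,1.5,500,param1=80,param2=8,minRadius=int(r*k*.85),maxRadius=int(r*k*1.15))
    return None if c is None else (c[0,0,:2]/k+[x0,y0]-0.375,c[0,0,2]/k)
E
python3 - <<'E'
from tops import *
V=[]
for n in ("r1","r2"):
    d=np.load(n+".npz");V.append((cv2.imread(f"pics/{n}.png"),d["K"],d["W"]))
E1=[(275.2,77.6),(273.9,131.5),(273.9,181.8)];E2=[(184.8,79.4),(187.3,132.7),(190.3,183.6)]
for a,b in zip(E1,E2):
    ca,cb=circ(V[0][0],a),circ(V[1][0],b); print(ca,cb)
    a2=ca[0];b2=cb[0]
    p,g=tri((a2,*V[0][1:]),(b2,*V[1][1:])); print(p.round(4),round(g,4),onplane(a2,*V[0][1:],.12).round(4),onplane(b2,*V[1][1:],.12).round(4))
    p,g=tri((a,*V[0][1:]),(b,*V[1][1:])); print(' hand',p.round(4))
# rack outline: wood top face (r1)
im,K,W=V[0];m=mask(im,(5,40,40),(25,220,255));m[245:]=0;m[:,:200]=0;m[:,340:]=0
m=cv2.morphologyEx(m,cv2.MORPH_CLOSE,np.ones((25,25)));c=max(blobs(m,500),key=cv2.contourArea);P=np.array([onplane(q[0],K,W,.04)[:2] for q in c],np.float32)
print(cv2.boundingRect(c),cv2.minAreaRect(P*1000))
E
```

```text
(array([274.9375,  78.8125]), np.float32(13.525)) (array([180.5625,  77.4375]), np.float32(13.525))
[ 0.4382 -0.3149  0.1287] 0.002 [ 0.4383 -0.3145  0.12  ] [ 0.4362 -0.3168  0.12  ]
 hand [ 0.4371 -0.3141  0.1162]
(array([274.8125, 130.9375]), np.float32(10.225)) (array([187.6875, 132.6875]), np.float32(11.875))
[ 0.4827 -0.3137  0.1165] 0.0004 [ 0.4824 -0.3139  0.12  ] [ 0.4827 -0.313   0.12  ]
 hand [ 0.4831 -0.3145  0.1146]
(array([272.1875, 179.4375]), np.float32(11.05)) (array([185.0625, 185.9375]), np.float32(13.525))
[ 0.5271 -0.3159  0.1288] 0.0045 [ 0.5265 -0.3156  0.12  ] [ 0.5312 -0.3178  0.12  ]
 hand [ 0.5298 -0.3138  0.1154]
(246, 59, 52, 134) ((483.2205810546875, -314.1820068359375), (146.95257568359375, 56.66498565673828), 0.16394032537937164)
```

```bash
python3 steer.py '0.5 0.006 -0.0645 0 0 0 0
0.5 0.006 -0.0645 0.03 0 0 0
0.5 0.006 -0.0645 0.08 0 0 0
0.5 0.006 -0.0645 0.08 0 0 0
0.5 0.006 -0.0645 0.08 0 0 0
0.5 0.006 -0.0645 0.08 0 0 0
0.5 0.006 -0.0645 0.08 0 0 0'; python3 -c "
from h import *
im,K,W=shot('wrist','p1');print(toTool([.5292,-.314,.066],np.pi/2))
cv2.imwrite('pics/p1c.png',cv2.resize(im[100:290,160:360],None,fx=3,fy=3))"
```

```text
clock: 20.5
eef_pos: [0.5307, -0.3143, 0.1761]
tcp_rot: [-0.001, 3.138, -0.004]
contact_force: [0.3, 0.4, -0.7]
grip_width: 0.506
grasp_force: 0.0
(array([0.0017, 0.0004, 0.1097]), np.float64(0.000680358517227253))
```

View pics/p1c.png

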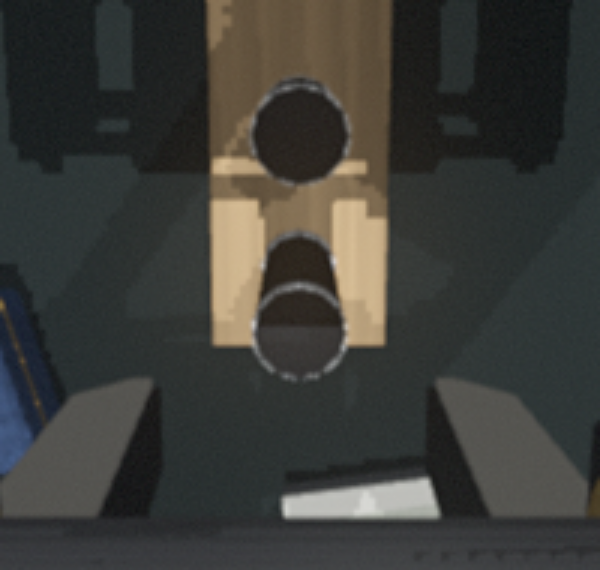

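The near handle top is at crop (299,331), full (259.7,210.3), midway between the fingers. The middle one is at full (260,143.7).

```bash
python3 -c "
from h import *
m=manip.camera_model('wrist');K,W=m['camera_matrix'],m['world_to_cam']
for p in ((259.7,210.3),(260,143.7)): print(onplane(p,K,W,.12))"
python3 steer.py '0.5 0.001 0 0.04 0 0 0
0.5 0.001 0 0.08 0 0 0
0.5 0.001 0 0.105 0 0 0
0.5 0.001 0 0.11 0 0 0
0.5 0.001 0 0.11 0 0 0
0 0.001 0 0.11 0 0 0
0 0.001 0 0.11 0 0 0
0 0.001 0 0.11 0 0 0
0 0.001 0 0.11 0 0 0
0 0.001 0 0.11 0 0 0
0 0.001 0 0.11 0 0 0' 30
```

```text
[ 0.52779024 -0.31391454  0.12      ]
[ 0.48170931 -0.31386387  0.12      ]
clock: 21.65
eef_pos: [0.5289, -0.314, 0.064]
tcp_rot: [-0.0, 3.14, -0.002]
contact_force: [-0.1, 1.1, 6.8]
grip_width: 0.234
grasp_force: 30.0
```

```bash
python3 steer.py '0 0 0 -0.04 0 0 0
0 0 0 -0.08 0 0 0
0 0 0 -0.11 0 0 0
0 0 0 -0.11 0 0 0
0 0 0 -0.11 0 0 0
0 -0.085 0.23 -0.11 0 0 0
0 -0.085 0.23 -0.11 0 0 0
0 -0.085 0.23 -0.11 0 0 0
0 -0.085 0.23 -0.11 0 0 0
0 -0.085 0.23 -0.11 0 0 0
0 -0.085 0.23 -0.11 0 0 0
0 -0.085 0.23 -0.11 0 0 0'; python3 steer.py '0 0 0 0 0 0 0
0 0 0 0.03 0 0 0
0 0 0 0.055 0 0 0
0 0 0 0.055 0 0 0
0 0 0 0.055 0 0 0
0 0 0 0.055 0 0 0
0 0 0 0.055 0 0 0'; python3 -c "
from h import *
im,K,W=shot('wrist','i1');np.savez('i1.npz',K=K,W=W);print(toTool([.6138,-.0842,.115],np.pi/2))
s=manip.observe();print(proj(s['eef_pos']-np.array([0,0,.05]),K,W),proj([.6138,-.0842,.048],K,W))
cv2.imwrite('pics/i1c.png',cv2.resize(im[130:290,160:360],None,fx=3.5,fy=3.5))"
```

```text
clock: 22.85
eef_pos: [0.612, -0.0821, 0.1702]
tcp_rot: [0.005, -3.138, -0.001]
contact_force: [0.1, -0.7, -1.2]
grip_width: 0.23
grasp_force: 30.0
clock: 23.55
eef_pos: [0.6142, -0.0841, 0.1196]
tcp_rot: [0.0, 3.139, -0.001]
contact_force: [0.8, -0.0, -0.6]
grip_width: 0.233
grasp_force: 30.0
(array([ 0.0003, -0.0003,  0.0045]), np.float64(-0.00012160608525890737))
[259.53368327 216.36431496] [258.99002396 207.54284961]
```

View pics/i1c.png

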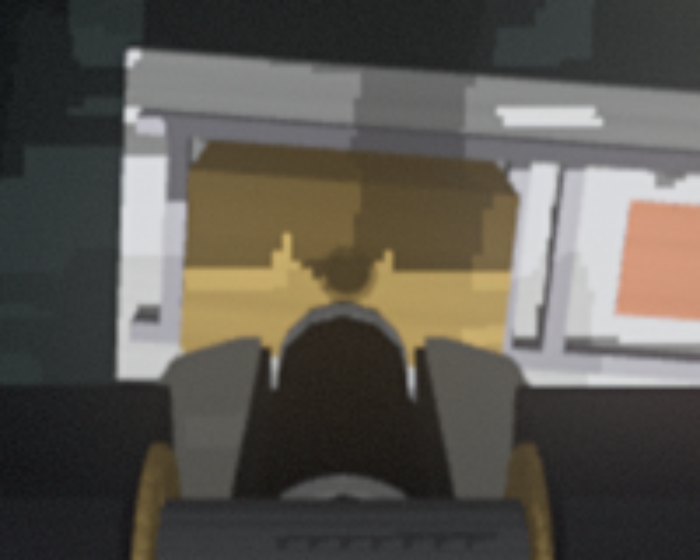

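The hole shows at crop (345,275), full (258.6,208.6), with the handle's shoulder rim centred just below it. The rim's top is at full v≈217, which gives a check of the probe's x.

```bash
python3 -c "
from h import *
d=np.load('i1.npz');K,W=d['K'],d['W']
f=lambda x,y:(160+x/3.5,130+y/3.5)
print('hole',onplane(f(345,275),K,W,.048),'shoulder edge',onplane(f(345,304),K,W,.0956),onplane(f(345,312),K,W,.0956), 'sides',onplane(f(275,370),K,W,.0956),onplane(f(413,370),K,W,.0956))"
```

```text
hole [ 0.61459854 -0.08451172  0.048     ] shoulder edge [ 0.60632463 -0.08465841  0.0956    ] [ 0.60776461 -0.08465641  0.0956    ] sides [ 0.61836466 -0.09685181  0.0956    ] [ 0.61834716 -0.072781    0.0956    ]
```

```bash
python3 steer.py '0 0 -0.0003 0.01 0 0 0
0 0 -0.0003 0.018 0 0 0
0 0 -0.0003 0.021 0 0 0
0 0 -0.0003 0.024 0 0 0
0 0 -0.0003 0.027 0 0 0
0 0 -0.0003 0.027 0 0 0
0 0 -0.0003 0.027 0 0 0'
```

```text
clock: 24.3
eef_pos: [0.6129, -0.0836, 0.0906]
tcp_rot: [0.0, -3.141, -0.0]
contact_force: [-1.4, 0.6, -1.2]
grip_width: 0.231
grasp_force: 30.0
```

```bash
python3 steer.py '0 0 0 0.006 0 0 0
0 0 0 0.012 0 0 0
0 0 0 0.016 0 0 0
0 0 0 0.019 0 0 0
0 0 0 0.021 0 0 0
0 0 0 0.022 0 0 0
0 0 0 0.022 0 0 0'
```

```text
clock: 25.0
eef_pos: [0.6144, -0.0838, 0.0718]
tcp_rot: [-0.001, 3.139, -0.001]
contact_force: [-8.0, 3.3, 20.2]
grip_width: 0.233
grasp_force: 30.0
```

```bash
python3 steer.py '0.5 0 0 0.022 0 0 0
0.5 0 0 0.021 0 0 0
0.5 0 0 0.021 0 0 0
0.5 0 0 -0.03 0 0 0
0.5 0 0 -0.08 0 0 0
0.5 0 0 -0.12 0 0 0
0.5 0 0 -0.12 0 0 0
0.5 0 0 -0.12 0 0 0'; python3 -c "
from h import *
im,K,W=shot('wrist','j1');np.savez('j1.npz',K=K,W=W)
cv2.imwrite('pics/j1c.png',cv2.resize(im[100:290,130:430],None,fx=2,fy=2))
print(toTool([.4828,-.314,.19],np.pi/2),proj([.6138,-.0842,.128],K,W))"
```

```text
clock: 25.8
eef_pos: [0.6139, -0.084, 0.1899]
tcp_rot: [-0.0, 3.139, -0.001]
contact_force: [-0.6, -0.2, -0.8]
grip_width: 0.499
grasp_force: 0.0
(array([ 0.13  , -0.2302, -0.0021]), np.float64(0.0001667365432340695)) [258.89893867 211.52824664]
```

```bash
python3 steer.py '0.5 0.131 -0.23 0 0 0 0
0.5 0.131 -0.23 0 0 0 0
0.5 0.131 -0.23 0 0 0 0
0.5 0.131 -0.23 0 0 0 0
0.5 0.131 -0.23 0 0 0 0
0.5 0.131 -0.23 0 0 0 0
0.5 0.131 -0.23 0 0 0 0
0.5 0.131 -0.23 0.02 0 0 0
0.5 0.131 -0.23 0.02 0 0 0
0.5 0.131 -0.23 0.02 0 0 0'
python3 - <<'E'
from tops import *
im,K,W=shot('wrist','p2');q=proj([.4828,-.314,.12],K,W);print(q)
c=circ(im,q,r=15.5);print(c,onplane(c[0],K,W,.12))
print(toTool([.4828,-.314,.064],np.pi/2))
E
```

```text
clock: 26.85
eef_pos: [0.482, -0.312, 0.1673]
tcp_rot: [0.003, -3.139, -0.003]
contact_force: [0.4, -0.2, 0.3]
grip_width: 0.502
grasp_force: 0.0
[256.07069347 219.15364511]
(array([255.5625, 218.1875]), np.float32(14.1625)) [ 0.48211775 -0.31434474  0.12      ]
(array([-0.0004, -0.0016,  0.1043]), np.float64(0.0016922353303090443))
```

```bash
python3 steer.py '0.5 -0.0005 -0.0012 0.04 0 0 0
0.5 -0.0005 -0.0012 0.08 0 0 0
0.5 -0.0005 -0.0012 0.1 0 0 0
0.5 -0.0005 -0.0012 0.103 0 0 0
0.5 -0.0005 -0.0012 0.103 0 0 0
0 -0.0005 -0.0012 0.103 0 0 0
0 -0.0005 -0.0012 0.103 0 0 0
0 -0.0005 -0.0012 0.103 0 0 0
0 -0.0005 -0.0012 0.103 0 0 0
0 -0.0005 -0.0012 0.103 0 0 0' 30;python3 steer.py '0 0 0 -0.04 0 0 0
0 0 0 -0.08 0 0 0
0 0 0 -0.12 0 0 0
0 0 0 -0.13 0 0 0
0 0 0 -0.13 0 0 0
0 0 0 -0.13 0 0 0'; python3 -c "
from h import *
d=np.load('w9.npz');print('hole2',onplane((453.7,220.5),d['K'],d['W'],.048))
print(toTool([.6300,.1045,.19],np.pi/2))"
```

```text
clock: 27.9
eef_pos: [0.4833, -0.3146, 0.0666]
tcp_rot: [-0.0, 3.14, 0.001]
contact_force: [0.3, 4.8, 6.2]
grip_width: 0.23
grasp_force: 30.0
clock: 28.5
eef_pos: [0.482, -0.3147, 0.1942]
tcp_rot: [0.0, -3.14, -0.001]
contact_force: [-0.6, 0.6, -0.8]
grip_width: 0.234
grasp_force: 30.0
hole2 [0.62577186 0.10473079 0.048     ]
(array([-0.148 ,  0.4191,  0.0043]), np.float64(0.00011544046924516493))
```

```bash
python3 steer.py '0 -0.146 0.419 0 0 0 0
0 -0.146 0.419 0 0 0 0
0 -0.146 0.419 0 0 0 0
0 -0.146 0.419 0 0 0 0
0 -0.146 0.419 0 0 0 0
0 -0.146 0.419 0 0 0 0
0 -0.146 0.419 0 0 0 0
0 -0.146 0.419 0 0 0 0
0 -0.146 0.419 0 0 0 0
0 -0.146 0.419 0 0 0 0
0 -0.146 0.419 0 0 0 0
0 -0.146 0.419 0 0 0 0'; python3 steer.py '0 0 0 0.03 0 0 0
0 0 0 0.03 0 0 0
0 0 0 0.03 0 0 0
0 0 0 0.03 0 0 0'
cat > hole.py <<'E'
from bars import *
import sys
# hole of a loaded bar: dark blob near the predicted place, in the wrist picture
def hole(im,K,W,p,win=9):
    q=proj(p,K,W);x,y=np.round(q).astype(int);g=cv2.GaussianBlur(cv2.cvtColor(im,cv2.COLOR_BGR2GRAY),(3,3),0).astype(float)[y-win:y+win+1,x-win:x+win+1]
    w=np.clip(np.median(g)*.72-g,0,None);ys,xs=np.mgrid[-win:win+1,-win:win+1]
    c=np.array([(w*xs).sum(),(w*ys).sum()])/max(w.sum(),1e-9)+[x,y];return q,c
E
python3 - <<'E'
from hole import *
im,K,W=shot('wrist','i2');np.savez('i2.npz',K=K,W=W)
q,c=hole(im,K,W,[.628,.1045,.048]);print(q,c,onplane(c,K,W,.048))
g=cv2.cvtColor(im,cv2.COLOR_BGR2GRAY);x,y=np.round(q).astype(int)
print(g[y-10:y+11:1,x-12:x+13:2])
print(manip.observe()['eef_pos'])
E
```

```text
clock: 29.7
eef_pos: [0.6275, 0.1031, 0.1936]
tcp_rot: [-0.001, -3.138, 0.001]
contact_force: [0.3, 0.6, -0.8]
grip_width: 0.232
grasp_force: 30.0
clock: 30.1
eef_pos: [0.6289, 0.1032, 0.1668]
tcp_rot: [0.002, 3.141, 0.0]
contact_force: [0.6, -0.1, -1.2]
grip_width: 0.231
grasp_force: 30.0
[260.22260636 192.88076831] [260.11958567 192.33256174] [0.62750187 0.1044078  0.048     ]
[[164 161 136 115 115 113 131 181 177 178 176 177 177]
 [165 172 159 148 148 148 151 180 179 178 177 178 178]
 [163 177 176 174 175 171 163 173 178 177 178 178 177]
 [162 177 178 179 171 151 141 151 170 178 177 178 178]
 [161 174 176 171 150 119  98 120 151 177 176 177 176]
 [160 175 175 161 124 101  83  89 122 169 176 174 176]
 [161 174 174 149  99  97  87  77  96 158 174 174 174]
 [160 172 173 140  80  88  88  76  79 141 174 174 174]
 [157 161 172 130  77  79  81  77  71 134 172 174 174]
 [157 160 172 127  76  81  78  77  72 130 172 174 174]
 [158 161 172 130  78  79  80  78  74 129 172 175 174]
 [157 162 174 129  81  80  80  77  83 133 174 174 174]
 [158 162 176 128  92  78  79  76  95 138 175 175 174]
 [158 162 178 146 108  87  80  81 109 155 176 175 175]
 [157 161 176 162 125 105  99 107 124 170 176 175 175]
 [158 161 175 172 148 131 127 134 153 176 175 175 175]
 [156 158 174 174 169 152 145 156 171 175 174 175 175]
 [152 157 172 172 171 169 167 170 173 172 172 173 173]
 [154 156 168 167 167 166 165 164 164 164 169 171 172]
 [156 156 158 157 158 157 156 156 156 160 163 166 172]
 [159 157 159 156 155 156 156 156 155 157 159 162 173]]
[0.62917566 0.10348753 0.16714995]
```

```bash
python3 steer.py '0 0.0015 0.001 0.03 0 0 0
0 0.0015 0.001 0.05 0 0 0
0 0.0015 0.001 0.055 0 0 0
0 0.0015 0.001 0.055 0 0 0
0 0.0015 0.001 0.055 0 0 0
0 0.0015 0.001 0.055 0 0 0
0 0.0015 0.001 0.055 0 0 0'; python3 -c "
from h import *
print(toTool([.6275,.1044,.0746],np.pi/2))"
```

```text
clock: 30.85
eef_pos: [0.6279, 0.1051, 0.1122]
tcp_rot: [-0.0, 3.139, 0.0]
contact_force: [1.0, -0.2, -0.8]
grip_width: 0.23
grasp_force: 30.0
(array([ 0.0005, -0.0007,  0.0376]), np.float64(0.0002027824930974642))
```

```bash
python3 steer.py '0 0.0004 -0.0005 0.008 0 0 0
0 0.0004 -0.0005 0.011 0 0 0
0 0.0004 -0.0005 0.014 0 0 0
0 0.0004 -0.0005 0.017 0 0 0
0 0.0004 -0.0005 0.02 0 0 0
0 0.0004 -0.0005 0.02 0 0 0'
```

```text
clock: 31.45
eef_pos: [0.6262, 0.1045, 0.0899]
tcp_rot: [0.0, -3.141, 0.0]
contact_force: [-0.2, -0.4, 0.0]
grip_width: 0.232
grasp_force: 30.0
```

```bash
python3 steer.py '0 0 0 0.006 0 0 0
0 0 0 0.011 0 0 0
0 0 0 0.014 0 0 0
0 0 0 0.017 0 0 0
0 0 0 0.0185 0 0 0
0 0 0 0.0185 0 0 0
0 0 0 0.0185 0 0 0'
```

```text
clock: 32.15
eef_pos: [0.6273, 0.1045, 0.0746]
tcp_rot: [-0.0, 3.14, -0.0]
contact_force: [-7.8, -1.0, 14.7]
grip_width: 0.233
grasp_force: 30.0
```

```bash
python3 steer.py '0.5 0 0 0.0185 0 0 0
0.5 0 0 0.0175 0 0 0
0.5 0 0 0.0175 0 0 0
0.5 0 0 -0.03 0 0 0
0.5 0 0 -0.08 0 0 0
0.5 0 0 -0.12 0 0 0
1 0.09 -0.14 -0.25 0 0 0
1 0.09 -0.14 -0.25 0 0 0
1 0.09 -0.14 -0.25 0 0 0
1 0.09 -0.14 -0.25 0 0 0
1 0.09 -0.14 -0.25 0 0 0
1 0.09 -0.14 -0.25 0 0 0';python3 steer.py '1 0 0 0 0 0 0
1 0 0 0 0 0 0
1 0 0 0 0 0 0
1 0 0 0 0 0 0'; python3 -c "
from h import *
im,K,W=shot('wrist','v1');np.savez('v1.npz',K=K,W=W);cv2.imwrite('pics/v1c.png',cv2.resize(im[:290],None,fx=1.5,fy=1.5))"
```

```text
clock: 33.35
eef_pos: [0.5372, -0.0367, 0.3249]
tcp_rot: [0.003, 3.137, -0.001]
contact_force: [0.2, 0.3, 0.4]
grip_width: 0.961
grasp_force: 0.0
clock: 33.75
eef_pos: [0.5366, -0.0346, 0.3209]
tcp_rot: [0.002, -3.139, -0.001]
contact_force: [0.5, 0.9, -0.2]
grip_width: 1.0
grasp_force: 0.0
```

View pics/v1c.png

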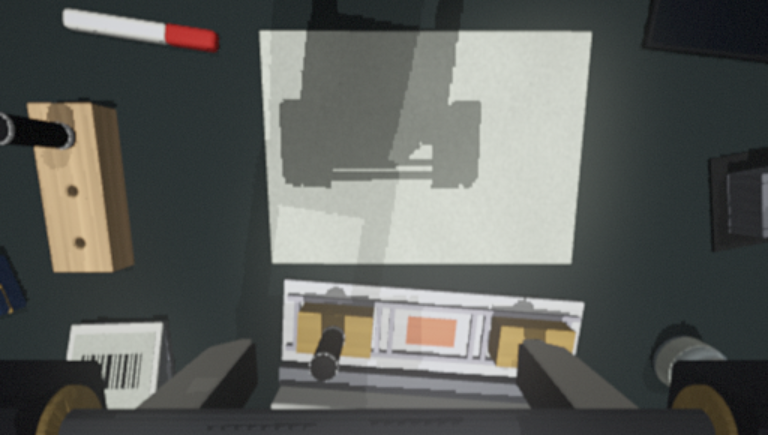

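v1 shows a probe standing upright in the nest 0 bar at crop (327,350). The far finger hides the nest 2 bar. The two empty rack holes are at crop (71,191) and (79,243), and the ticket is where it was.

```bash
python3 - <<'E'
from h import *
d=np.load('v1.npz');K,W=d['K'],d['W'];im=cv2.imread('pics/v1.png')
for p in ((71.5,191),(79.5,243)): print('rack hole',onplane(np.array(p)/1.5,K,W,.04).round(4))
print('bar code pred',proj([.6541,-.2691,.0389],K,W)*1.5)
print(toTool([.53,.33,.33],np.pi/2))
E
python3 steer.py '1 0.01 0.365 0 0 0 0
1 0.01 0.365 0 0 0 0
1 0.01 0.365 0 0 0 0
1 0.01 0.365 0 0 0 0
1 0.01 0.365 0 0 0 0
1 0.01 0.365 0 0 0 0
1 0.01 0.365 0 0 0 0
1 0.01 0.365 0 0 0 0
1 0.01 0.365 0 0 0 0
1 0.01 0.365 0 0 0 0
1 0.01 0.365 0 0 0 0
1 0.01 0.365 0 0 0 0'; python3 -c "
from h import *
im,K,W=shot('wrist','s1');np.savez('s1.npz',K=K,W=W)"; python3 steer.py '1 0 -0.05 0 0 0 0
1 0 -0.1 0 0 0 0
1 0 -0.1 0 0 0 0
1 0 -0.1 0 0 0 0
1 0 -0.1 0 0 0 0
1 0 -0.1 0 0 0 0';python3 -c "
from h import *
im,K,W=shot('wrist','s2');np.savez('s2.npz',K=K,W=W);a=cv2.imread('pics/s1.png')
print(proj([.48,.33,.05],K,W))
cv2.imwrite('pics/s12.png',np.hstack([cv2.resize(a[60:240,130:390],None,fx=1.5,fy=1.5),cv2.resize(im[60:240,230:490],None,fx=1.5,fy=1.5)]))"
```

```text
rack hole [ 0.4835 -0.3139  0.04  ]
rack hole [ 0.5296 -0.3134  0.04  ]
bar code pred [144.44831679 371.34835554]
(array([ 0.0062,  0.3648, -0.0087]), np.float64(0.0011726824969531258))
clock: 35.0
eef_pos: [0.5271, 0.328, 0.3224]
tcp_rot: [0.003, 3.141, -0.0]
contact_force: [0.6, -0.1, -0.4]
grip_width: 0.998
grasp_force: 0.0
clock: 35.65
eef_pos: [0.5265, 0.2303, 0.3222]
tcp_rot: [0.002, -3.142, -0.0]
contact_force: [-0.3, -0.8, -0.0]
grip_width: 0.997
grasp_force: 0.0
[334.71707925 132.81108955]
```

View pics/s12.png

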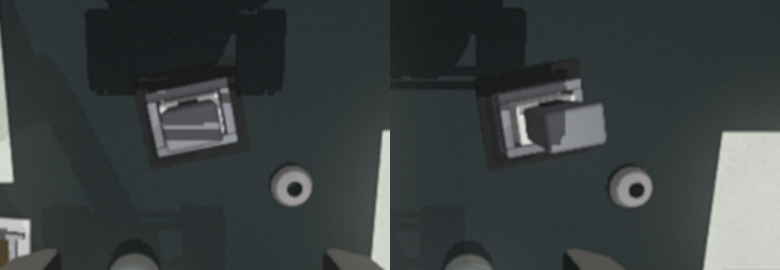

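This was my last picture. The scanner stands in its cradle, handle top in s1 at about full (258,145), turned roughly 11°. The bar code in v1 sits about 20 px from the prediction, so the stand may have been knocked and I'll measure it again. First I fit the cradle and handle numerically.

Run:
```python
from bars import *
for n,x0,x1 in (("s1",210,310),("s2",280,400)):
    d=np.load(n+".npz");K,W=d['K'],d['W'];im=cv2.imread(f'pics/{n}.png');g=cv2.cvtColor(im,cv2.COLOR_BGR2GRAY)
    for t in (60,75,90):
        m=np.zeros_like(g);m[90:175,x0:x1]=(g[90:175,x0:x1]>t)*255
        m=cv2.morphologyEx(m,cv2.MORPH_CLOSE,np.ones((5,5)))
        c=max(blobs(m,100),key=cv2.contourArea);print(n,t,cv2.boundingRect(c),[np.round(v,4).tolist() for v in yawsize(c,K,W,.05)])
    if n=="s1": print(g[126:166:2,230:288:2])
    else: print(g[122:166:2,316:382:2])
```

```text
s1 60 (227, 112, 62, 53) [101.28160095214844, [57.222900390625, 73.54149627685547], [0.4879, 0.3269]]
s1 75 (227, 112, 62, 53) [100.68099975585938, [56.050498962402344, 72.8844985961914], [0.4881, 0.3271]]
s1 90 (228, 118, 60, 46) [100.85140228271484, [55.2234992980957, 71.69920349121094], [0.4881, 0.3268]]
[[ 77  74  72  78  90  58  62  65  76  84  90  98  92  83  66  53 141 140
  109  89 101 148 149  67  76  80  80  46  46]
 [ 91 101  59  62 117  99 118 122 146 106  47  40  29  34  35  40  53  50
   53  57  57  73 143  90  88 110 108  57  45]
 [145 152  79 103 153 153 150 142 112  65  40  48  53  57  60  63  68  74
   75  80  82  80  92  95 114 151 149  77  42]
 [142 151 107 146 223 174  64  49  51  54  61  69  73  75  80  83  83  84
   86  87  85  84  91 154  80 151 150 104  40]
 [142 149 128 121 171  62  63  71  73  77  79  83  84  85  83  84  86  86
   84  86  85  84  71 200  69 149 147 128  40]
 [135 149 145  56  74  79  80  84  84  84  84  84  85  84  82  84  83  84
   84  86  85  84  70 174  67 146 148 136  42]
 [124 148 149  66  75  83  84  84  85  84  83  84  85  82  86  83
[... 4255 characters left out ...]
7  55  52  53]
 [ 60 158 149 124 110  97  78  55  51  50  65 101 108 104 139 144 144 143
  141 142 139 134 131 119 115 104  74  73  55  53  56  55  52]
 [104 113 122 125 128 130 127 115  73  48  62 137 149 146 145 142 136 133
  122 114 102  73  68  54  51  52  54  55  55  52  51  54  55]
 [130 128 127 128 129 128 120 115  91  51  73 126 132 118 114  98  70  65
   52  44  46  46  48  48  54  52  55  54  55  53  53  54  54]
 [127 120 115  99  70  67  49  45  45  44  49  67  65  49  43  44  44  44
   48  51  52  55  56  51  54  53  53  55  53  55  51  55  54]
 [ 65  45  39  36  42  44  46  46  46  45  46  43  48  49  47  50  53  55
   55  54  56  54  56  57  55  56  53  53  54  51  54  54  54]]
```

Run:
```python
from h import *
v=[np.load(n+".npz") for n in("s1","s2")]
print(tri(((258,144.5),v[0]['K'],v[0]['W']),((354,145),v[1]['K'],v[1]['W'])))
print(onplane((258,144.5),v[0]['K'],v[0]['W'],.151))
# ticket now in v1
d=np.load('v1.npz');K,W=d['K'],d['W'];im=cv2.imread('pics/v1.png')
Q=[[0.6212,-0.3193,0.0165],[0.6079,-0.23,0.0182]];print([proj(q,K,W).round(1).tolist() for q in Q],"seen",(70/1.5,325/1.5),(163/1.5,322/1.5))
print(toTool([.4875,.327,.102],np.radians(101)))
```

```text
(array([0.48786645, 0.32744408, 0.14925495]), np.float64(0.0003395101380521389))
[0.48789666 0.32744079 0.151     ]
[[67.3, 221.1], [125.9, 213.0]] seen (46.666666666666664, 216.66666666666666) (108.66666666666667, 214.66666666666666)
(array([0.0388, 0.0966, 0.2201]), np.float64(-0.1905668532056113))
```

```bash
python3 steer.py '0.8 0.0386 0.097 0 0 0 -0.19
0.8 0.0386 0.097 0 0 0 -0.19
0.8 0.0386 0.097 0 0 0 -0.19
0.8 0.0386 0.097 0.05 0 0 -0.19
0.8 0.0386 0.097 0.1 0 0 -0.19
0.8 0.0386 0.097 0.12 0 0 -0.19
0.8 0.0386 0.097 0.12 0 0 -0.19
0.8 0.0386 0.097 0.12 0 0 -0.19
0.8 0.0386 0.097 0.12 0 0 -0.19
0.8 0.0386 0.097 0.12 0 0 -0.19';  python3 -c "
from h import *
print(toTool([.4879,.327,.102],np.radians(101)))"
```

```text
clock: 36.7
eef_pos: [0.4892, 0.3272, 0.2047]
tcp_rot: [-0.298, 3.124, 0.002]
contact_force: [0.1, -0.0, 0.6]
grip_width: 0.797
grasp_force: 0.0
(array([ 1.700e-03, -1.000e-04,  1.027e-01]), np.float64(-0.0018109506572170364))
```

```bash
python3 steer.py '0.8 0.001 0 0.04 0 0 0
0.8 0.001 0 0.08 0 0 0
0.8 0.001 0 0.1 0 0 0
0.8 0.001 0 0.102 0 0 0
0.8 0.001 0 0.102 0 0 0
0.3 0.001 0 0.102 0 0 0
0.3 0.001 0 0.102 0 0 0
0.3 0.001 0 0.102 0 0 0
0.3 0.001 0 0.102 0 0 0
0.3 0.001 0 0.102 0 0 0' 40; python3 steer.py '0.3 0 0 -0.04 0 0 0
0.3 0 0 -0.08 0 0 0
0.3 0 0 -0.13 0 0 0
0.3 0 0 -0.18 0 0 0
0.3 0 0 -0.23 0 0 0
0.3 0 0 -0.23 0 0 0
0.3 0 0 -0.23 0 0 0
0.3 0 0 -0.23 0 0 0'; python3 -c "
from h import *
print(toTool([.54,-.12,.33],np.pi/2))"
```

```text
clock: 37.7
eef_pos: [0.4872, 0.3265, 0.1005]
tcp_rot: [-0.298, 3.127, 0.0]
contact_force: [0.4, 0.1, -1.5]
grip_width: 0.431
grasp_force: 40.0
clock: 38.5
eef_pos: [0.4863, 0.3259, 0.3278]
tcp_rot: [0.298, -3.124, 0.002]
contact_force: [0.4, -0.1, -3.0]
grip_width: 0.428
grasp_force: 40.0
(array([ 0.0316, -0.4481, -0.0017]), np.float64(0.19016587058881895))
```

```bash
python3 steer.py '0.3 0.032 -0.448 0 0 0 0.19
0.3 0.032 -0.448 0 0 0 0.19
0.3 0.032 -0.448 0 0 0 0.19
0.3 0.032 -0.448 0 0 0 0.19
0.3 0.032 -0.448 0 0 0 0.19
0.3 0.032 -0.448 0 0 0 0.19
0.3 0.032 -0.448 0 0 0 0.19
0.3 0.032 -0.448 0 0 0 0.19
0.3 0.032 -0.448 0 0 0 0.19
0.3 0.032 -0.448 0 0 0 0.19
0.3 0.032 -0.448 0 0 0 0.19
0.3 0.032 -0.448 0 0 0 0.19'; python3 steer.py '0.3 0 0 0 0 0 0
0.3 0 0 0 0 0 0
0.3 0 0 0 0 0 0';  python3 -c "
from h import *
im,K,W=shot('wrist','t1');np.savez('t1.npz',K=K,W=W)"; python3 steer.py '0.3 -0.08 -0.05 0 0 0 0
0.3 -0.08 -0.05 0 0 0 0
0.3 -0.08 -0.05 0 0 0 0
0.3 -0.08 -0.05 0 0 0 0
0.3 -0.08 -0.05 0 0 0 0
0.3 -0.08 -0.05 0 0 0 0'
python3 - <<'E'
from h import *
im,K,W=shot('wrist','t2');np.savez('t2.npz',K=K,W=W);im,K,W=shot('top','t3');np.savez('t3.npz',K=K,W=W);im,K,W=shot('side','t4');np.savez('t4.npz',K=K,W=W)
for n in('t1','t2','t3','t4'):
    d=np.load(n+'.npz');K,W=d['K'],d['W'];im=cv2.imread(f'pics/{n}.png')
    m=mask(im,(0,0,110),(180,70,255))
    if n[1] in '12': m[262:]=0
    q0=proj([.654,-.29,.039],K,W)
    for c in blobs(m,300):
        b=cv2.boundingRect(c)
        if np.linalg.norm(cen(c)-q0)<60: 
            a=cv2.approxPolyDP(cv2.convexHull(c),0.04*cv2.arcLength(c,True),True)[:,0]
            print(n,b,cv2.contourArea(c),'pred',q0.round(),cen(c).round(1),a.tolist())
E
```

```text
clock: 39.7
eef_pos: [0.5397, -0.1187, 0.3284]
tcp_rot: [0.001, -3.139, -0.002]
contact_force: [0.4, -0.2, -2.3]
grip_width: 0.43
grasp_force: 40.0
clock: 40.0
eef_pos: [0.5404, -0.1186, 0.3303]
tcp_rot: [-0.003, 3.141, -0.0]
contact_force: [-0.1, -0.4, -0.7]
grip_width: 0.43
grasp_force: 40.0
clock: 40.65
eef_pos: [0.62, -0.169, 0.332]
tcp_rot: [-0.001, 3.139, -0.001]
contact_force: [0.9, 1.1, -0.8]
grip_width: 0.426
grasp_force: 40.0
t1 (104, 210, 63, 31) 1575.0 pred [142. 242.] [135.4 224.2] [[166, 211], [164, 239], [104, 239], [106, 212]]
t2 (130, 157, 68, 67) 4032.0 pred [173. 189.] [164.4 190.2] [[196, 157], [195, 221], [131, 223], [135, 160]]
t4 (335, 208, 52, 46) 1175.5 pred [357. 227.] [360.6 230.4] [[364, 208], [386, 230], [356, 253], [335, 231]]
```

Run:
```python
from h import *
D={n:np.load(n+'.npz') for n in('t1','t2','t4')};C={n:(D[n]['K'],D[n]['W']) for n in D}
t2=np.array([[135,160],[196,157],[195,221],[131,223]],float);t4=np.array([[364,208],[386,230],[356,253],[335,231]],float)
Q=[]
for p,z in zip(t2,(.02,.02,.058,.058)):
    g=proj(onplane(p,*C['t2'],z),*C['t4']);j=np.argmin(np.linalg.norm(t4-g,axis=1))
    q,e=tri((p,*C['t2']),(t4[j],*C['t4']));print(g.round(1),t4[j],q.round(4),round(e,4));Q.append(q)
Q=np.array(Q);print("mid",Q.mean(0).round(4),"sides",[np.linalg.norm(Q[i]-Q[i-1]).round(4) for i in range(4)])
n=np.cross(Q[2]-Q[0],Q[3]-Q[1]);n/=np.linalg.norm(n);n*=np.sign(n[2]);print("n",n.round(3),np.degrees(np.arccos(n[2])),np.degrees(np.arctan2(n[1],n[0])))
for a,b in zip([[106,212],[166,211]],t2[:2]): print('near edge t1/t2',tri((a,*C['t1']),(b,*C['t2'])))
# bar code centre in t2
im=cv2.imread('pics/t2.png');g=cv2.cvtColor(im,cv2.COLOR_BGR2GRAY);k=np.zeros_like(g);cv2.fillConvexPoly(k,t2.astype(np.int32),255);k=cv2.erode(k,np.ones((9,9)))
m=((g<110)&(k>0)).astype(np.uint8)*255;m=cv2.morphologyEx(m,cv2.MORPH_CLOSE,np.ones((7,7)));c=max(blobs(m,50),key=cv2.contourArea);print('code',cv2.boundingRect(c),cen(c),onplane(cen(c),*C['t2'],.038))
P=cv2.minAreaRect(np.array([onplane(q[0],*C['t2'],.038)[:2]*1000 for q in c],np.float32));print(P)
```

```text
[356.  251.9] [356. 253.] [ 0.6154 -0.3491  0.0172] 0.0005
[334.6 229.6] [335. 231.] [ 0.6116 -0.2604  0.0156] 0.0006
[364.  209.4] [364. 208.] [ 0.6947 -0.2568  0.0624] 0.0009
[387.2 230.6] [386. 230.] [ 0.6971 -0.3459  0.0599] 0.0022
mid [ 0.6547 -0.3031  0.0388] sides [np.float64(0.0922), np.float64(0.0888), np.float64(0.0954), np.float64(0.0892)]
n [-0.477 -0.021  0.879] 28.505164410762685 -177.44098401666022
near edge t1/t2 (array([ 0.61673537, -0.35252557,  0.00851326]), np.float64(0.0002130626502401688))
near edge t1/t2 (array([ 0.61174396, -0.25883513,  0.01716463]), np.float64(0.0024960101578397026))
code (144, 178, 38, 23) [162.74128686 188.72252011] [ 0.65395886 -0.3054265   0.038     ]
((654.0596923828125, -306.038330078125), (31.102148056030273, 56.095855712890625), 2.0732970237731934)
```

```bash
cat > scan.py <<'E'
from h import *
L=np.array([.6543,-.304,.0385]);az=np.radians(-177.7);n=np.array([.5*np.cos(az),.5*np.sin(az),np.sqrt(.75)])
z=-n;y=np.array([np.sin(az),-np.cos(az),0]);y/=np.linalg.norm(y);T2=np.c_[np.cross(y,z),y,z]
s=manip.observe();T=R.from_rotvec(s["tcp_rot"]).as_matrix()
for d in (.26,.1945): print(d,(T.T@(L+d*n-s["eef_pos"])).round(4),R.from_matrix(T.T@T2).as_rotvec().round(4))
w=s["eef_pos"]+.0945*T[:,2]-L;print("window in label: up n",(w@n).round(4),"y",(w@y).round(4),"x",(w@np.cross(y,n)).round(4),"ang",np.arccos(-T[:,2]@n).round(3))
E
python3 scan.py
```

```text
0.26 [ 0.0959 -0.1399  0.0679] [-0.0111 -0.5214 -0.0384]
0.1945 [ 0.0632 -0.1386  0.1247] [-0.0111 -0.5214 -0.0384]
window in label: up n 0.1864 y 0.136 x 0.0745 ang 0.522
```

```bash
python3 steer.py '0.3 0.096 -0.14 0.068 -0.011 -0.521 -0.038
0.3 0.096 -0.14 0.068 -0.011 -0.521 -0.038
0.3 0.096 -0.14 0.068 -0.011 -0.521 -0.038
0.3 0.096 -0.14 0.068 -0.011 -0.521 -0.038
0.3 0.096 -0.14 0.068 -0.011 -0.521 -0.038
0.3 0.096 -0.14 0.068 -0.011 -0.521 -0.038
0.3 0.096 -0.14 0.068 -0.011 -0.521 -0.038
0.3 0.096 -0.14 0.068 -0.011 -0.521 -0.038
0.3 0.096 -0.14 0.068 -0.011 -0.521 -0.038'; python3 scan.py
```

```text
clock: 41.7
eef_pos: [0.5265, -0.3082, 0.264]
tcp_rot: [-0.057, 2.619, 0.014]
contact_force: [0.4, -0.4, -2.0]
grip_width: 0.43
grasp_force: 40.0
0.26 [ 0.002  -0.0009 -0.0007] [ 0.0008 -0.0013  0.0034]
0.1945 [ 0.0019 -0.001   0.0648] [ 0.0008 -0.0013  0.0034]
window in label: up n 0.1647 y 0.001 x 0.0019 ang 0.001
```

```bash
python3 steer.py '0.3 0.002 -0.001 0.03 0 0 0
0.3 0.002 -0.001 0.05 0 0 0
0.3 0.002 -0.001 0.06 0 0 0
0.3 0.002 -0.001 0.065 0 0 0
0.3 0.002 -0.001 0.065 0 0 0
0.3 0.002 -0.001 0.065 0 0 0'; python3 scan.py
python3 - <<'E'
from h import *
im,K,W=shot('side','t5')
a=cv2.imread('pics/side0.png');ga,gb=[cv2.cvtColor(x,cv2.COLOR_BGR2GRAY) for x in (a,im)]
for p in ([.6138,-.0842],[.6272,.1045]):
    for z in (.055,.075,.095,.115,.125,.14):
        x,y=np.round(proj([*p,z],K,W)).astype(int);print(z,(x,y),'before',ga[y,x-10:x+11:2],'now',gb[y,x-10:x+11:2])
E
```

```text
clock: 42.3
eef_pos: [0.5554, -0.3095, 0.206]
tcp_rot: [-0.052, 2.619, 0.014]
contact_force: [0.4, 0.3, -1.8]
grip_width: 0.427
grasp_force: 40.0
0.26 [-0.0019  0.0015 -0.0654] [-0.0004 -0.0016 -0.0001]
0.1945 [-0.002   0.0016  0.0001] [-0.0004 -0.0016 -0.0001]
window in label: up n 0.1001 y -0.0016 x -0.0021 ang 0.002
0.055 (np.int64(304), np.int64(182)) before [153 170 179 243 165 157 230 255  50  39 140] now [ 68 161 180 193  60  15   9  92 153  43 136]
0.075 (np.int64(305), np.int64(177)) before [150 254  87 168 249 177  42  76 141 110  69] now [148 254 100 118   4  23  28  75 146  62  29]
0.095 (np.int64(305), np.int64(171)) before [ 74 223 254  98  49 126 146  83  85 113 112] now [ 78 222 254 110   2  15  23  30  27  30  26]
0.115 (np.int64(305), np.int64(165)) before [247  53  59 142 147  75 107 117 115 113 103] now [245  50  45 127  23  43  50  44 111  56  34]
0.125 (np.int64(306), np.int64(162)) before [ 42 124 138  72 102 113 113 115  98 232 246] now [47 33 80 45 46 47 30 70 38 99 96]
0.14 (np.int64(306), np.int64(157)) before [146  79 104 116 115 110  96 246 244 243 247] n
[... 165 characters left out ...]
104 107  63]
0.075 (np.int64(280), np.int64(146)) before [49 57 59 59 61 52 54 51 49 55 53] now [ 56  58  46  51  14   8  65  97 109  67  90]
0.095 (np.int64(281), np.int64(140)) before [104 108  97  50  55  55  56  53  58  56  58] now [104 104  96  38  43  56  56  48  18  27  19]
0.115 (np.int64(281), np.int64(135)) before [ 96  92 131  47  56  53  57  54  56  53  57] now [ 94  95 133  51  46  44  42  47  54  51  50]
0.125 (np.int64(281), np.int64(132)) before [131 139 115  54  57  57  57  58  59  56  54] now [134 135 111  44  49  61  72  74  73  63  62]
0.14 (np.int64(281), np.int64(128)) before [118 115  67  33  28  40  46  44  48  59  52] now [113 125  73  82  85  83  82  80  87  86  81]
```

Run:
```python
from h import *
for n in ('v1','s1','s2','t1','t2'):
    d=np.load(n+'.npz');K,W=d['K'],d['W'];im=cv2.imread(f'pics/{n}.png');g=cv2.cvtColor(im,cv2.COLOR_BGR2GRAY)
    for p in ([.6138,-.0842],[.6272,.1045]):
        print(n,p)
        for z in (.05,.07,.09,.11,.126):
            x,y=np.round(proj([*p,z],K,W)).astype(int)
            if 16<=x<496 and y<384: print('  ',z,(int(x),int(y)),g[y,x-16:x+17:2])
```

```text
v1 [0.6138, -0.0842]
   0.05 (222, 224) [154 153 153 158  95  52  53  51  54  53  52  91 153 157 157 157 157]
   0.07 (221, 228) [151 151 152 146  55  51  52  53  54  54  56  50 151 156 155 156 157]
   0.09 (219, 234) [151 150 151 135  43  60  65  71  54  50  53  49 100 161 160 159 159]
   0.11 (217, 239) [204 203 206 177  75  58  62  64  64  62  94  97  69 204 207 205 206]
   0.126 (216, 244) [59 60 57 94 53 57 57 59 58 60 63 60 82 71 57 57 60]
v1 [0.6272, 0.1045]
   0.05 (357, 233) [167 170 111  55  54  63  91  93  90  92  93  92  91  90  89  88  86]
   0.07 (362, 238) [50 55 55 53 52 80 90 92 90 91 89 89 89 88 86 89 88]
   0.09 (367, 244) [52 50 51 49 51 78 89 88 88 88 88 88 86 88 86 87 86]
   0.11 (372, 250) [50 48 46 43 43 78 88 88 84 87 86 85 87 85 85 86 85]
   0.126 (377, 255) [45 47 44 39 60 82 86 87 86 85 86 87 84 84 84 86 84]
s1 [0.6138, -0.0842]
s1 [0.6272, 0.1045]
   0.05 (100, 239) [150  88  45  42  44  40  43  41  41  40 125  76 133 160 161 161 161]
   0.07 (93, 244) [154  87  43  41  41  41  41  42  43  41  41  40  37  93 141 161 159]
   0.09 (86, 250) [160  43  37  39
[... 1867 characters left out ...]
64) [174 160 116  77  62  66  66  65  69 102  91  75  75  74  98 144 182]
   0.09 (327, 166) [156 140  60  63  64  65  74 126  78  79  79  80  78  74 102 167 173]
   0.11 (330, 169) [150  93  59  61 104 105  79  80  80  77  79  78  78  76 179 176 219]
   0.126 (333, 171) [133  71  67 103  76  80  81  79  80  79  79  78  86 166 213 188 149]
t2 [0.6272, 0.1045]
   0.05 (458, 172) [159 160 158  96  86 110  63  53  52  51  53  51  50  47  50  48  46]
   0.07 (467, 175) [112  89  53  53  51  53  53  47  52  49  48  45  45  44  46  42  41]
   0.09 (477, 177) [53 51 50 48 47 47 47 45 44 45 42 41 48 87 95 49 46]
   0.11 (487, 180) [ 51  50  45  43  45  44  44  82 104  46  47  49  44  44  47  45  42]
```

```bash
for i in 1 2; do python3 steer.py '0.3 0 0 0 0 0 0
0.3 0 0 0 0 0 0
0.3 0 0 0 0 0 0
0.3 0 0 0 0 0 0
0.3 0 0 0 0 0 0
0.3 0 0 0 0 0 0
0.3 0 0 0 0 0 0
0.3 0 0 0 0 0 0
0.3 0 0 0 0 0 0
0.3 0 0 0 0 0 0
0.3 0 0 0 0 0 0
0.3 0 0 0 0 0 0'; done; python3 scan.py; python3 -c "
from h import *
im,K,W=shot('wrist','t6');np.savez('t6.npz',K=K,W=W)
L=np.array([.6543,-.304,.0385]);g=cv2.cvtColor(im,cv2.COLOR_BGR2GRAY);print(proj(L,K,W),manip.observe()['joint_vel'].round(3))
m=mask(im,(0,0,110),(180,70,255));m[262:]=0
for c in blobs(m,200): print(cv2.boundingRect(c),cen(c).round(0),cv2.approxPolyDP(cv2.convexHull(c),0.03*cv2.arcLength(c,True),True)[:,0].tolist())
for q in ([.6154,-.3491,.0172],[.6116,-.2604,.0156],[.6947,-.2568,.0624],[.6971,-.3459,.0599]): print(proj(q,K,W).round())"
```

```text
clock: 43.55
eef_pos: [0.555, -0.3094, 0.2048]
tcp_rot: [-0.051, 2.62, 0.015]
contact_force: [-0.5, 0.6, -1.5]
grip_width: 0.431
grasp_force: 40.0
clock: 44.75
eef_pos: [0.555, -0.3094, 0.2048]
tcp_rot: [-0.051, 2.62, 0.015]
contact_force: [0.4, 0.1, -1.6]
grip_width: 0.428
grasp_force: 40.0
0.26 [-0.0028  0.0014 -0.0663] [ 0.0003 -0.0025 -0.0011]
0.1945 [-0.003   0.0014 -0.0008] [ 0.0003 -0.0025 -0.0011]
window in label: up n 0.0992 y -0.0014 x -0.0032 ang 0.003
[259.54806702 181.61026653] [ 0.    -0.001  0.001 -0.001  0.001 -0.001]
(109, 218, 79, 37) [153. 236.] [[187, 234], [174, 254], [109, 239], [150, 218]]
(383, 190, 129, 72) [449. 219.] [[391, 191], [484, 199], [511, 260], [383, 239]]
(394, 177, 86, 16) [436. 185.] [[394, 182], [473, 184], [479, 192]]
(187, 138, 117, 91) [261. 169.] [[303, 139], [295, 228], [187, 214], [219, 138]]
(0, 115, 64, 78) [ 24. 158.] [[0, 115], [27, 118], [62, 192], [0, 190]]
(394, 102, 118, 70) [445. 129.] [[394, 167], [426, 102], [511, 112], [506, 137]]
(419, 0, 93, 90) [472.  47.] [[511, 0], [511, 89], [419, 85], [451, 0]]
[219. 140.]
[302. 139.]
[299. 223.]
[222. 221.]
```

The ticket corners in t6 are within 5 px of the prediction, and the scanner held steady for over two seconds at 99 mm. I back away and return it to the cradle.

```bash
python3 steer.py '0.3 0 0 -0.05 0 0 0
0.3 0 0 -0.1 0 0 0
0.3 0 0 -0.13 0 0 0
0.3 0 0 -0.13 0 0 0
0.3 0 0 -0.13 0 0 0'
cat > go.py <<'E'
import sys
from h import *
# shift and turn in the tool's axes to stand upright at x y z with tool y heading h (deg)
x,y,z,h=map(float,sys.argv[1:5]);h=np.radians(h)
s=manip.observe();T=R.from_rotvec(s["tcp_rot"]).as_matrix()
Y=np.array([np.cos(h),np.sin(h),0]);Z=np.array([0,0,-1.]);T2=np.c_[np.cross(Y,Z),Y,Z]
print((T.T@(np.array([x,y,z])-s["eef_pos"])).round(4),R.from_matrix(T.T@T2).as_rotvec().round(4))
E
python3 go.py .45 -.22 .33 90; python3 -c "
from h import *
T=R.from_rotvec([-0.298,3.127,0]).as_matrix();print(np.degrees(np.arctan2(T[1,1],T[0,1])))"
```

```text
clock: 45.3
eef_pos: [0.4904, -0.3125, 0.3178]
tcp_rot: [-0.051, 2.619, 0.013]
contact_force: [-0.0, 0.5, -2.4]
grip_width: 0.43
grasp_force: 40.0
[ 0.0258  0.0939 -0.0289] [0.0097 0.5217 0.0378]
100.8875809511311
```

```bash
python3 steer.py '0.3 0.026 0.094 -0.029 0.01 0.522 0.038
0.3 0.026 0.094 -0.029 0.01 0.522 0.038
0.3 0.026 0.094 -0.029 0.01 0.522 0.038
0.3 0.026 0.094 -0.029 0.01 0.522 0.038
0.3 0.026 0.094 -0.029 0.01 0.522 0.038
0.3 0.026 0.094 -0.029 0.01 0.522 0.038
0.3 0.026 0.094 -0.029 0.01 0.522 0.038'; python3 go.py .4872 .3265 .30 100.9
```

```text
clock: 46.0
eef_pos: [0.4493, -0.2195, 0.3285]
tcp_rot: [0.001, -3.14, -0.003]
contact_force: [0.8, -0.6, -1.2]
grip_width: 0.426
grasp_force: 40.0
[-0.0382  0.5459  0.0296] [ 0.0023 -0.0009 -0.1898]
```

```bash
python3 steer.py '0.3 -0.038 0.546 0 0 0 -0.19
0.3 -0.038 0.546 0 0 0 -0.19
0.3 -0.038 0.546 0 0 0 -0.19
0.3 -0.038 0.546 0 0 0 -0.19
0.3 -0.038 0.546 0 0 0 -0.19
0.3 -0.038 0.546 0 0 0 -0.19
0.3 -0.038 0.546 0 0 0 -0.19
0.3 -0.038 0.546 0 0 0 -0.19
0.3 -0.038 0.546 0 0 0 -0.19
0.3 -0.038 0.546 0 0 0 -0.19
0.3 -0.038 0.546 0 0 0 -0.19
0.3 -0.038 0.546 0 0 0 -0.19'; python3 steer.py '0.3 0 0 0.05 0 0 0
0.3 0 0 0.1 0 0 0
0.3 0 0 0.13 0 0 0
0.3 0 0 0.15 0 0 0
0.3 0 0 0.15 0 0 0
0.3 0 0 0.15 0 0 0
0.3 0 0 0.15 0 0 0'; python3 go.py .4872 .3265 .1015 100.9
```

```text
clock: 47.2
eef_pos: [0.4864, 0.3306, 0.3287]
tcp_rot: [0.304, -3.124, -0.005]
contact_force: [0.4, -0.6, -1.6]
grip_width: 0.426
grasp_force: 40.0
clock: 47.9
eef_pos: [0.4885, 0.3266, 0.1827]
tcp_rot: [-0.297, 3.125, 0.004]
contact_force: [-0.3, 0.1, -0.8]
grip_width: 0.435
grasp_force: 40.0
[ 0.0015 -0.0001  0.0812] [ 0.0025  0.0027 -0.0007]
```

```bash
python3 steer.py '0.3 0.001 0 0.02 0 0 0
0.3 0.001 0 0.035 0 0 0
0.3 0.001 0 0.045 0 0 0
0.3 0.001 0 0.05 0 0 0
0.3 0.001 0 0.05 0 0 0
0.3 0.001 0 0.05 0 0 0'; python3 go.py .4872 .3265 .1015 100.9
```

```text
clock: 48.5
eef_pos: [0.4865, 0.3266, 0.1308]
tcp_rot: [0.299, -3.127, -0.002]
contact_force: [0.7, -0.6, -0.9]
grip_width: 0.423
grasp_force: 40.0
[-0.0007 -0.0003  0.0293] [ 0.0013 -0.0003  0.0002]
```

```bash
python3 steer.py '0.3 -0.0005 0 0.01 0 0 0
0.3 -0.0005 0 0.02 0 0 0
0.3 -0.0005 0 0.026 0 0 0
0.3 -0.0005 0 0.029 0 0 0
0.3 -0.0005 0 0.03 0 0 0
0.3 -0.0005 0 0.03 0 0 0
0.3 -0.0005 0 0.03 0 0 0'; python3 steer.py '0.8 0 0 0 0 0 0
0.8 0 0 0 0 0 0
0.8 0 0 0 0 0 0
0.8 0 0 0 0 0 0
0.8 0 0 -0.04 0 0 0
0.8 0 0 -0.09 0 0 0
0.8 0 0 -0.14 0 0 0
0.8 0 0 -0.19 0 0 0
1 0 0 -0.22 0 0 0
1 0 0 -0.22 0 0 0
1 0 0 -0.22 0 0 0'; python3 go.py .53 .328 .322 90
```

```text
clock: 49.2
eef_pos: [0.4864, 0.3263, 0.1006]
tcp_rot: [0.299, -3.126, -0.001]
contact_force: [-2.5, -2.7, 5.8]
grip_width: 0.429
grasp_force: 40.0
clock: 50.3
eef_pos: [0.4873, 0.3266, 0.3208]
tcp_rot: [-0.299, 3.127, 0.003]
contact_force: [0.1, -0.1, -1.9]
grip_width: 0.983
grasp_force: 0.0
[-0.0422 -0.0067 -0.0012] [0.0017 0.0007 0.1904]
```

```bash
python3 steer.py '1 -0.042 -0.007 -0.001 0 0 0.19
1 -0.042 -0.007 -0.001 0 0 0.19
1 -0.042 -0.007 -0.001 0 0 0.19
1 -0.042 -0.007 -0.001 0 0 0.19
1 -0.042 -0.007 -0.001 0 0 0.19
1 -0.042 -0.007 -0.001 0 0 0.19'
python3 - <<'E'
from bars import *
im,K,W=shot('wrist','s3');np.savez('s3.npz',K=K,W=W);g=cv2.cvtColor(im,cv2.COLOR_BGR2GRAY)
print(proj([.4879,.3274,.149],K,W)); a=cv2.cvtColor(cv2.imread('pics/s1.png'),cv2.COLOR_BGR2GRAY)
print('s1->s3 shift in cradle window (px)',cv2.phaseCorrelate(np.float64(a[125:165,225:291]),np.float64(g[125:165,225:291])))
d=np.load('s1.npz');print('expected handle shift',proj([.4879,.3274,.149],K,W)-proj([.4879,.3274,.149],d['K'],d['W']))
print(g[126:166:3,230:288:3])
E
python3 go.py .6272 .1045 .19 90
```

```text
clock: 50.9
eef_pos: [0.529, 0.3276, 0.3217]
tcp_rot: [0.003, -3.141, -0.002]
contact_force: [-0.1, 0.2, -0.4]
grip_width: 1.001
grasp_force: 0.0
[258.29113367 142.62779832]
s1->s3 shift in cradle window (px) ((-0.5038096538205181, -0.5544671312245733), 0.9399039904724316)
expected handle shift [ 0.33459779 -1.71656   ]
[[ 68  59 106  82  82 110  92  81  46  37  39  87  62  56 133 128  70  81
   51  46]
 [140 139 135 155 147 114  48  52  56  57  64  74  79  81  75 129  80 146
   97  44]
 [143 146 201  97  57  67  73  80  82  84  84  88  83  87  84 163  70 150
  127  44]
 [129 151  70  81  82  84  82  83  84  83  82  82  83  84  81 130  68 150
  141  40]
 [104 149  84  81  84  82  83  83  83  83  82  80  83  83  84 115  76 151
  145  37]
 [ 72 142 101  82  82  83  83  82  83  83  81  83  84  84  82  82 120 136
  147  55]
 [ 39 133 124 101 108 109 108 110 108 109 111 109 148 152 152 130 110 118
  147  76]
 [ 36 130 132  70  96  96  97  97  95  95  95  96  97  97  97  89 105  73
  129  85]
 [ 37 115 134  67  81  79  80  79  79  79  79  79  81  81  80  80 125 149
  149 139]
 [ 39  78 133  83  84  79  80  77  79  80  79  77  93  83  83  98 150 145
  127  86]
 [ 42  58 120  92 148 151 148 144 134 123 121 108 135 121  86  67  38  40
   42  44]
 [ 39  34 132 131 118 117 110 121 108  74  51  42  40  44  42  48  46  47
   45  41]
 [ 40  34 121 110  73  51  39  39  38  38  45  43  43  44  45  44  47  48
   52  53]
 [ 40  38  41  38  37  38  42  44  43  45  43  45  48  51  53  56  52  51
   52  55]]
[-0.0978 -0.2234  0.1314] [ 0.0013 -0.0003  0.0015]
```

```bash
python3 steer.py '0.5 -0.098 -0.223 0 0 0 0
0.5 -0.098 -0.223 0 0 0 0
0.5 -0.098 -0.223 0 0 0 0
0.5 -0.098 -0.223 0 0 0 0
0.5 -0.098 -0.223 0 0 0 0
0.5 -0.098 -0.223 0.05 0 0 0
0.5 -0.098 -0.223 0.1 0 0 0
0.5 -0.098 -0.223 0.14 0 0 0
0.5 -0.098 -0.223 0.14 0 0 0
0.5 -0.098 -0.223 0.14 0 0 0
0.5 -0.098 -0.223 0.14 0 0 0
0.5 -0.098 -0.223 0.14 0 0 0'; python3 go.py .6272 .1045 .0746 90
python3 - <<'E'
from tops import *
im,K,W=shot('wrist','q2');q=proj([.6272,.1045,.128],K,W);print(q)
c=circ(im,q,r=14.5);print(c,onplane(c[0],K,W,.128))
E
```

```text
clock: 52.15
eef_pos: [0.6294, 0.105, 0.1849]
tcp_rot: [-0.001, 3.137, 0.002]
contact_force: [0.3, 0.5, 0.1]
grip_width: 0.496
grasp_force: 0.0
[ 0.0027 -0.0007  0.1103] [0.0014 0.0047 0.0009]
[258.33891968 210.51313605]
(array([257.1875, 207.6875]), np.float32(15.85)) [0.62513971 0.10368786 0.128     ]
```

```bash
python3 steer.py '0.5 0.0022 -0.0005 0.04 0 0 0
0.5 0.0022 -0.0005 0.08 0 0 0
0.5 0.0022 -0.0005 0.105 0 0 0
0.5 0.0022 -0.0005 0.11 0 0 0
0.5 0.0022 -0.0005 0.11 0 0 0
0 0.0022 -0.0005 0.11 0 0 0
0 0.0022 -0.0005 0.11 0 0 0
0 0.0022 -0.0005 0.11 0 0 0
0 0.0022 -0.0005 0.11 0 0 0
0 0.0022 -0.0005 0.11 0 0 0' 30;python3 steer.py '0 0 0 -0.03 0 0 0
0 0 0 -0.06 0 0 0
0 0 0 -0.1 0 0 0
0 0 0 -0.13 0 0 0
0 0 0 -0.13 0 0 0
0 0 0 -0.13 0 0 0'; python3 go.py .5293 -.314 .205 90
```

```text
clock: 53.2
eef_pos: [0.626, 0.1043, 0.0724]
tcp_rot: [-0.001, 3.14, 0.002]
contact_force: [-0.6, 0.4, 5.8]
grip_width: 0.231
grasp_force: 30.0
clock: 53.8
eef_pos: [0.6256, 0.1041, 0.2015]
tcp_rot: [-0.001, 3.141, 0.002]
contact_force: [0.2, -0.3, -0.6]
grip_width: 0.233
grasp_force: 30.0
[ 0.0965 -0.4181 -0.0039] [0.001  0.0004 0.0005]
```

```bash
python3 steer.py '0 0.097 -0.418 0 0 0 0
0 0.097 -0.418 0 0 0 0
0 0.097 -0.418 0 0 0 0
0 0.097 -0.418 0 0 0 0
0 0.097 -0.418 0 0 0 0
0 0.097 -0.418 0 0 0 0
0 0.097 -0.418 0 0 0 0
0 0.097 -0.418 0 0 0 0
0 0.097 -0.418 0 0 0 0
0 0.097 -0.418 0 0 0 0
0 0.097 -0.418 0 0 0 0'; python3 steer.py '0 0 0 0.04 0 0 0
0 0 0 0.08 0 0 0
0 0 0 0.09 0 0 0
0 0 0 0.09 0 0 0
0 0 0 0.09 0 0 0
0 0 0 0.09 0 0 0
0 0 0 0.09 0 0 0'; python3 go.py .5286 -.314 .0644 90;  python3 - <<'E'
from hole import *
im,K,W=shot('wrist','h1')
q,c=hole(im,K,W,[.529,-.314,.04],8);print(q,c,onplane(c,K,W,.04))
E
```

```text
clock: 54.9
eef_pos: [0.5272, -0.3137, 0.1982]
tcp_rot: [-0.002, -3.138, -0.005]
contact_force: [0.4, 0.2, -0.6]
grip_width: 0.231
grasp_force: 30.0
clock: 55.6
eef_pos: [0.5296, -0.3146, 0.113]
tcp_rot: [-0.001, 3.14, -0.002]
contact_force: [0.4, -0.7, -0.9]
grip_width: 0.231
grasp_force: 30.0
[0.0011 0.0006 0.0486] [-0.0012  0.0019  0.0006]
[259.92549147 206.8115098 ] [260. 207.] [ 0.52914676 -0.31394352  0.04      ]
```

```bash
python3 steer.py '0 0.0009 0.0006 0.01 0 0 0
0 0.0009 0.0006 0.017 0 0 0
0 0.0009 0.0006 0.021 0 0 0
0 0.0009 0.0006 0.024 0 0 0
0 0.0009 0.0006 0.027 0 0 0
0 0.0009 0.0006 0.03 0 0 0
0 0.0009 0.0006 0.03 0 0 0'; python3 go.py .5286 -.314 .0644 90
```

```text
clock: 56.35
eef_pos: [0.5272, -0.3131, 0.0801]
tcp_rot: [0.001, -3.14, -0.002]
contact_force: [-0.1, -0.5, -1.4]
grip_width: 0.232
grasp_force: 30.0
[-0.0015 -0.0009  0.0157] [ 0.0013 -0.0016  0.0004]
```

```bash
python3 steer.py '0 -0.0008 -0.0004 0.006 0 0 0
0 -0.0008 -0.0004 0.011 0 0 0
0 -0.0008 -0.0004 0.015 0 0 0
0 -0.0008 -0.0004 0.017 0 0 0
0 -0.0008 -0.0004 0.018 0 0 0
0 -0.0008 -0.0004 0.018 0 0 0
0 -0.0008 -0.0004 0.018 0 0 0'; python3 steer.py '0.5 0 0 0 0 0 0
0.5 0 0 0 0 0 0
0.5 0 0 0 0 0 0
0.5 0 0 -0.04 0 0 0
0.5 0 0 -0.09 0 0 0
0.5 0 0 -0.13 0 0 0
0.5 0 0 -0.13 0 0 0
0.5 0 0 -0.13 0 0 0'; python3 go.py .6138 -.0842 .19 90
```

```text
clock: 57.05
eef_pos: [0.5283, -0.3136, 0.0643]
tcp_rot: [0.001, -3.141, -0.001]
contact_force: [-6.6, 4.0, 15.1]
grip_width: 0.231
grasp_force: 30.0
clock: 57.85
eef_pos: [0.5291, -0.3143, 0.194]
tcp_rot: [-0.001, 3.14, -0.001]
contact_force: [-0.2, -0.7, -1.2]
grip_width: 0.499
grasp_force: 0.0
[-0.0848  0.2301  0.004 ] [-0.0009  0.0015  0.0005]
```

Home, with 15 N on the shoulder. Now the nest 0 probe.

```bash
python3 steer.py '0.5 -0.085 0.23 0 0 0 0
0.5 -0.085 0.23 0 0 0 0
0.5 -0.085 0.23 0 0 0 0
0.5 -0.085 0.23 0 0 0 0
0.5 -0.085 0.23 0 0 0 0
0.5 -0.085 0.23 0 0 0 0
0.5 -0.085 0.23 0 0 0 0
0.5 -0.085 0.23 0 0 0 0
0.5 -0.085 0.23 0 0 0 0
0.5 -0.085 0.23 0 0 0 0'; python3 go.py .6138 -.084 .072 90
python3 - <<'E'
from tops import *
im,K,W=shot('wrist','q1');q=proj([.6138,-.0842,.128],K,W);print(q)
c=circ(im,q,r=14);print(c,onplane(c[0],K,W,.128))
E
```

```text
clock: 58.85
eef_pos: [0.6128, -0.0851, 0.1925]
tcp_rot: [-0.002, -3.14, -0.001]
contact_force: [-0.2, 1.0, -0.8]
grip_width: 0.501
grasp_force: 0.0
[-0.0012  0.001   0.1205] [ 0.0009 -0.0014 -0.0015]
[260.26900749 212.35280606]
(array([259.1875, 210.4375]), np.float32(14.525)) [ 0.61235184 -0.08498768  0.128     ]
```

```bash
python3 steer.py '0.5 -0.0006 0.0008 0.05 0 0 0
0.5 -0.0006 0.0008 0.09 0 0 0
0.5 -0.0006 0.0008 0.115 0 0 0
0.5 -0.0006 0.0008 0.12 0 0 0
0.5 -0.0006 0.0008 0.12 0 0 0
0 -0.0006 0.0008 0.12 0 0 0
0 -0.0006 0.0008 0.12 0 0 0
0 -0.0006 0.0008 0.12 0 0 0
0 -0.0006 0.0008 0.12 0 0 0
0 -0.0006 0.0008 0.12 0 0 0' 30;python3 steer.py '0 0 0 -0.03 0 0 0
0 0 0 -0.06 0 0 0
0 0 0 -0.1 0 0 0
0 0 0 -0.13 0 0 0
0 0 0 -0.13 0 0 0
0 0 0 -0.13 0 0 0'; python3 go.py .4828 -.314 .205 90
```

```text
clock: 59.9
eef_pos: [0.6146, -0.0829, 0.0742]
tcp_rot: [-0.001, 3.14, 0.001]
contact_force: [-0.6, -0.2, 5.4]
grip_width: 0.234
grasp_force: 30.0
clock: 60.5
eef_pos: [0.6143, -0.083, 0.2034]
tcp_rot: [-0.001, 3.141, 0.001]
contact_force: [0.1, 0.6, -1.2]
grip_width: 0.234
grasp_force: 30.0
[ 0.1316 -0.231  -0.0018] [0.0006 0.0006 0.0005]
```

```bash
python3 steer.py '0 0.131 -0.231 0 0 0 0
0 0.131 -0.231 0 0 0 0
0 0.131 -0.231 0 0 0 0
0 0.131 -0.231 0 0 0 0
0 0.131 -0.231 0 0 0 0
0 0.131 -0.231 0 0 0 0
0 0.131 -0.231 0 0 0 0
0 0.131 -0.231 0 0 0 0
0 0.131 -0.231 0.04 0 0 0
0 0.131 -0.231 0.08 0 0 0
0 0.131 -0.231 0.085 0 0 0
0 0.131 -0.231 0.085 0 0 0'; python3 steer.py '0 0 0 0 0 0 0
0 0 0 0 0 0 0
0 0 0 0 0 0 0'; python3 go.py .4836 -.3142 .0662 90
```

```text
clock: 61.7
eef_pos: [0.4825, -0.3117, 0.1162]
tcp_rot: [0.004, -3.138, -0.006]
contact_force: [0.3, -0.1, -0.7]
grip_width: 0.232
grasp_force: 30.0
clock: 62.0
eef_pos: [0.484, -0.3146, 0.1199]
tcp_rot: [-0.001, 3.14, -0.002]
contact_force: [-0.4, -0.7, -0.9]
grip_width: 0.233
grasp_force: 30.0
[0.0005 0.0005 0.0537] [-0.0011  0.0016  0.0006]
```

```bash
python3 steer.py '0 0.0003 0.0005 0.015 0 0 0
0 0.0003 0.0005 0.022 0 0 0
0 0.0003 0.0005 0.026 0 0 0
0 0.0003 0.0005 0.029 0 0 0
0 0.0003 0.0005 0.032 0 0 0
0 0.0003 0.0005 0.036 0 0 0
0 0.0003 0.0005 0.036 0 0 0'; python3 go.py .4836 -.3142 .0662 90
```

```text
clock: 62.7
eef_pos: [0.4823, -0.3132, 0.0811]
tcp_rot: [0.001, -3.14, -0.002]
contact_force: [-0.8, 0.5, -0.6]
grip_width: 0.231
grasp_force: 30.0
[-0.0014 -0.0011  0.0149] [ 0.0014 -0.0016  0.0005]
```

In by 11 mm with no force, so I go on to home.

```bash
python3 steer.py '0 -0.0007 -0.0005 0.006 0 0 0
0 -0.0007 -0.0005 0.011 0 0 0
0 -0.0007 -0.0005 0.014 0 0 0
0 -0.0007 -0.0005 0.016 0 0 0
0 -0.0007 -0.0005 0.017 0 0 0
0 -0.0007 -0.0005 0.017 0 0 0
0 -0.0007 -0.0005 0.017 0 0 0'; python3 steer.py '0.5 0 0 0 0 0 0
0.5 0 0 0 0 0 0
0.5 0 0 0 0 0 0
0.5 0 0 -0.04 0 0 0
0.5 0 0 -0.09 0 0 0
0.5 0 0 -0.13 0 0 0
0.8 0 0 -0.17 0 0 0
0.8 0 0 -0.17 0 0 0
0.8 0 0 -0.17 0 0 0'; python3 go.py .54 -.07 .35 90
```

```text
clock: 63.4
eef_pos: [0.4832, -0.3138, 0.0662]
tcp_rot: [0.001, -3.14, -0.002]
contact_force: [-6.9, 4.6, 13.1]
grip_width: 0.234
grasp_force: 30.0
clock: 64.3
eef_pos: [0.484, -0.3145, 0.2358]
tcp_rot: [-0.001, 3.141, -0.001]
contact_force: [-0.9, 0.2, -0.5]
grip_width: 0.71
grasp_force: 0.0
[-0.0562  0.2444 -0.1143] [-0.0007  0.0011  0.0004]
```

```bash
python3 steer.py '1 -0.06 0.12 -0.115 0 0 0
1 -0.06 0.12 -0.115 0 0 0
1 -0.06 0.12 -0.115 0 0 0
1 -0.06 0.12 -0.115 0 0 0
1 -0.06 0.12 -0.115 0 0 0
1 -0.06 0.12 -0.115 0 0 0
1 -0.06 0.12 -0.115 0 0 0';  python3 -c "
from h import *
im,K,W=shot('wrist','f1');np.savez('f1.npz',K=K,W=W)"; python3 steer.py '1 0 0.05 0 0 0 0
1 0 0.1 0 0 0 0
1 0 0.15 0 0 0 0
1 0 0.2 0 0 0 0
1 0 0.2 0 0 0 0
1 0 0.2 0 0 0 0';python3 - <<'E'
from bars import *
im,K,W=shot('wrist','f2');np.savez('f2.npz',K=K,W=W)
N=[[.6159,-.0853],[.6303,.1045]]
for n in ('f1','f2'):
    d=np.load(n+'.npz');K,W=d['K'],d['W'];im=cv2.imread(f'pics/{n}.png');im[:120]=0
    for p,c in bars(im):
        q=onplane(p,K,W,.048);print(n,p.round(1),q.round(4),'from nests mm',[round(1000*np.linalg.norm(q[:2]-a),1) for a in N],yawsize(c,K,W,.048)[:2])
    im=cv2.imread(f'pics/{n}.png');g=cv2.cvtColor(im,cv2.COLOR_BGR2GRAY)
    if n=='f1':
        for x in (.4372,.4832,.5292):
            for z in (.05,.085,.118):
                u,v=np.round(proj([x,-.314,z],K,W)).astype(int);print(x,z,(int(u),int(v)),g[v,max(u-14,0):u+15:2])
E
```

```text
clock: 65.0
eef_pos: [0.5424, -0.1946, 0.3468]
tcp_rot: [-0.001, -3.136, -0.004]
contact_force: [0.4, 0.5, 0.1]
grip_width: 1.002
grasp_force: 0.0
clock: 65.65
eef_pos: [0.5428, 0.0061, 0.3487]
tcp_rot: [0.003, -3.139, -0.001]
contact_force: [0.2, 0.1, -0.6]
grip_width: 0.999
grasp_force: 0.0
f1 [333.2 213.8] [ 0.6124 -0.0838  0.048 ] from nests mm [np.float64(3.8), np.float64(189.2)] (np.float32(85.48622), [np.float32(39.684856), np.float32(70.65449)])
f1 [458.8 223.4] [0.6273 0.103  0.048 ] from nests mm [np.float64(188.6), np.float64(3.4)] (np.float32(85.44688), [np.float32(41.87948), np.float32(72.24121)])
0.4372 0.05 (169, 88) [ 42  43  45 118  81  17  19  18  20  17  34 113 170 187 176]
0.4372 0.085 (161, 86) [ 33  41  43  40  45  43  40  98 109  14  18  11  17  14  75]
0.4372 0.118 (153, 83) [ 46  48  58  32  38  44  40  41  39  44  43  56 115  15  20]
0.4832 0.05 (171, 124) [ 48  48  50  46 120  22  28  28  31  27  63  83 174 189 181]
0.4832 0.085 (164, 124) [ 42  44  43  48  47  49  49  74  73  26  25  29  27  24 106]
0.4832 0.118 (156, 124) [51 52 46 44 42 44 43 48 47 49 49 74 73 26 25]
0.5292 0.05 (173, 157) [ 45  46  98 124  33  28  31  30  33  30  62 121 185 185 181]
0.5292 0.085 (166, 160) [ 41  46  46  48  48  53  50 100  70  29  32  31  31  33 158]
0.5292 0.118 (159, 164) [52 49 62 42 43 46 46 48 51 51 46 95 47 27 31]
f2 [196.9 212.7] [ 0.6127 -0.0838  0.048 ] from nests mm [np.float64(3.5), np.float64(189.2)] (np.float32(85.68607), [np.float32(40.314167), np.float32(69.87383)])
f2 [323.5 222.5] [0.6274 0.1033 0.048 ] from nests mm [np.float64(189.0), np.float64(3.2)] (np.float32(86.33453), [np.float32(40.18927), np.float32(70.602615)])
```

Both bars lie in their nests, and all three probe tops are where full depth puts them. I hand the job in.

```bash
python3 -c "
from cell import manip
print(manip.close_job())"
```

```text
the job is handed in; nothing more can be done
None
```

I loaded and probed both bars, scanned the ticket for over 2 s at about 10 cm, put the scanner back in its cradle and all three probes home in the rack, then handed the job in at about 66 s; no verdict was returned.

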